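Pack the dry staining baskets and snap the case shut

ROBOT

A 6-joint arm with a two-finger parallel gripper is mounted at the origin on the work surface. World frame = base frame: x ahead of the robot, y to its left, z up, the work surface at z = 0. Lengths are in m, angles in rad, forces in N, time in s.
With the tool pointing down it reaches from about 0.25 to 0.775 m from the base axis. Payload 4 kg.
Tool frame: the origin (TCP) lies at the very end of the fingers, on their centre line; the grasp point (between the pads) lies 19 mm behind it; y points along the fingers, x is the direction in which the jaws open and shut, and the axes are right-handed (so a half turn about y gives the same grasp; the last joint's range is limited). The gripper opens to 94 mm and grips with 3 to 60 N. Pads are 16 mm wide; open, the fingers measure 119 mm over their backs; the gripper's body (75 mm by 177 mm) begins 78 mm behind the grasp point.
Start: joints at [1.145, 0.087, 1.371, -0, 1.684, -0.103], TCP at [0.174, 0.522, 0.206] pointing down, gripper open.
Joint ranges: [-3.1, 3.1], [-0.76, 2.03], [0.27, 2.55], [-1.08, 4.22], [0.17, 2.65], [-2.57, 2.57]. Speed limits (rad/s): [2.79, 2.79, 3.14, 3.14, 3.14, 3.14].

INTERFACE

Orientations are given as [roll, pitch, yaw] about the fixed x, y, z axes, in that order (R = Rz(yaw) Ry(pitch) Rx(roll)).
In Python, from bench import robot, snapshot, workorder gives the robot as it stands.
- The arm moves only by the tool play_rows, never from a script. Its argument "steps" is a list of rows, each an object of numbers: "x", "y", "z": the shift along the world's x, y, z in m; "rx", "ry", "rz": the turn, a rotation vector about the world's x, y, z in rad; "hand": the finger opening in m, from 0 to 0.094. A call has 1 to 8 rows; each row shifts and turns the commanded pose from where the row before left it; what a row does not reach is not made up. A row lasts 1/8 s, in which the tool goes at most 62.5 mm and 10.7 degrees, less where a joint would pass 70% of its speed; a pose out of reach is approached as far as the arm can. A call is refused whole if a number of a shift passes 0.0625 or a number of a turn 0.188, either way. A call with a gripper value outside its range is refused whole. The fingers move at their own pace and stop on an object; the grip force is fixed at half the most. Time passes only in rows, so rows that do not move let the fingers close. It gives the time, the measured TCP pose, the force and the opening at its end, in the units of the state.
- robot.get_obs(): the state, without advancing time (a new reading comes with each control period).
- snapshot(name): name is "side" or "top"; returns a dict with "color" (384x512x3 uint8, red, green, blue), "range_z" (384x512 float32, m along the optical axis (not along the pixel's ray), 0 where there is no reading), "fov_y" (degrees; the focal length in pixels is half the picture's height over the tangent of half this angle, whatever the lens; pixels are square), "cx", "cy" (the principal point, pixels), "k1" (the pictures are not rectified: a ray, as slopes to the right and down, at radius r is drawn at 1 + k1 r^2 times it, then the intrinsics apply), "T" (4x4, takes a point from camera to world coordinates). Camera axes: x right, y down, z forward; pixel columns grow to the right and rows downward; lengths in m; the calibration is good to about 2 mm. A picture is of the moment at which its call begins.
- workorder.close_job(): hands the job in, once; it reports no verdict.
The state is a dict: "time": time; "joint_positions": joint angles; "qvel": joint speeds; "joint_torque": joint torques, N m; "tool_pos": TCP position; "ee_rot": TCP orientation; "wrist_force": force on the tool from outside, world axes, zero at the start; "wrist_torque": the same for the moment, N m; "width": finger opening in m.
Only numpy, scipy, OpenCV 4.12 (cv2) and the standard library are available. Lean on these libraries where they do the work, as an engineer would, in place of code of your own. Each camera call takes 0.05 s, during which the arm holds its last target.

TASK

Take the spent red-capped desiccant canister out of the grey transport case and stand it in the yellow tray, and lift each dry staining basket up and off its peg on the rack and stand it upright in the case. When all are in, lay the blue cover on the case and press it down corner by corner until all four clips have snapped over its edge and it lies fully home. Leave the other things on the bench where they are.

Things in the scene. Friction and masses are not known exactly. Their poses are not given: they have to be found in the camera images.
- case: Fixed grey open-topped transport case, 200 (x) x 120 (y) x 88 mm high, walls and floor 5 mm (inside 190 x 110, floor at z = 5). Origin: centre of its underside; z up. Holds four baskets in a row along x, at x = -69, -23, 23, 69, y = 0 mm (white lines between the bays). Four black spring clips stand outside its long sides at x = +-75, y = +-62 mm; their noses reach 90 to 100 mm above the bench.
- canister_mid (a point): Spent desiccant canister: white cylinder with a red cap, 28 mm across, 78 mm tall, 50 g, standing upright on the floor of the case at the start. This point: its centre, 39 mm above its underside.
- tray: Fixed yellow open tray for spent canisters, 100 x 100 mm outside, 18 mm high, walls and floor 4 mm. Origin: centre of its underside, on the bench; z up.
- clip0 (a joint): Spring clip of the case at x = +75, y = +62 mm: 0 m = sprung in, grows to 0.007 as it is pushed outwards. Its wedge nose, 22 mm long, overhangs the cover's edge by 3 mm. Pressing the cover down past it takes about 4 to 7 N; it then springs back over the cover's edge.
- clip1 (a joint): Spring clip of the case at x = +75, y = -62 mm: 0 m = sprung in, grows to 0.007 as it is pushed outwards. Its wedge nose, 22 mm long, overhangs the cover's edge by 3 mm. Pressing the cover down past it takes about 4 to 7 N; it then springs back over the cover's edge.
- clip2 (a joint): Spring clip of the case at x = -75, y = -62 mm: 0 m = sprung in, grows to 0.007 as it is pushed outwards. Its wedge nose, 22 mm long, overhangs the cover's edge by 3 mm. Pressing the cover down past it takes about 4 to 7 N; it then springs back over the cover's edge.
- clip3 (a joint): Spring clip of the case at x = -75, y = +62 mm: 0 m = sprung in, grows to 0.007 as it is pushed outwards. Its wedge nose, 22 mm long, overhangs the cover's edge by 3 mm. Pressing the cover down past it takes about 4 to 7 N; it then springs back over the cover's edge.
- cover: Cover of the case: stiff blue plate 200 (x) x 120 (y) x 4 mm, 140 g, on four round-ended locating pins (10 mm thick, 24 mm long) at x = +-88.5, y = +-48.5 mm. Origin: plate centre at the pins' feet, z up. Starts standing on its pins on the bench. On the case, the pins drop inside the corners with 1.5 mm play, long side along long side, either way round. Home, the plate lies on the rim.
- cover_handle (a point): Point in the cover's white upright handle bar (70 mm along the cover's x, 16 mm wide in y, 34 mm high above the plate, in its middle), 24 mm above the plate's top, 10 mm below the handle's top, cover axes. 52 mm above the bench at the start; 126 mm when the cover is laid on the case and rests on the clip noses, unpressed; 116 mm when fully home.
- cover_pad0 (a point): Top centre of a yellow round press pad (22 mm across, 8 mm high) on the cover's corner x = +75, y = +40 mm. About 110 mm above the bench laid on but unpressed, 100 mm fully home. Pressing one corner home (up to 20 N) lifts the opposite one, and while others are up a clipped corner may sit 3 to 4 mm high; press neighbouring corners in turn, and again any that springs up.
- cover_pad1 (a point): Top centre of a yellow round press pad (22 mm across, 8 mm high) on the cover's corner x = +75, y = -40 mm. About 110 mm above the bench laid on but unpressed, 100 mm fully home. Pressing one corner home (up to 20 N) lifts the opposite one, and while others are up a clipped corner may sit 3 to 4 mm high; press neighbouring corners in turn, and again any that springs up.
- cover_pad2 (a point): Top centre of a yellow round press pad (22 mm across, 8 mm high) on the cover's corner x = -75, y = -40 mm. About 110 mm above the bench laid on but unpressed, 100 mm fully home. Pressing one corner home (up to 20 N) lifts the opposite one, and while others are up a clipped corner may sit 3 to 4 mm high; press neighbouring corners in turn, and again any that springs up.
- cover_pad3 (a point): Top centre of a yellow round press pad (22 mm across, 8 mm high) on the cover's corner x = -75, y = +40 mm. About 110 mm above the bench laid on but unpressed, 100 mm fully home. Pressing one corner home (up to 20 N) lifts the opposite one, and while others are up a clipped corner may sit 3 to 4 mm high; press neighbouring corners in turn, and again any that springs up.
- rack: Fixed drying rack. Origin: on the bench under the baskets; z up. Steel crossbar 12 mm thick at x = 45, 150 mm above the bench, on two posts at y = +-155 mm. Four pegs (8 mm thick) run from it towards -x at y = -112.5, -37.5, 37.5, 112.5, axis 150 mm up, ending at x = -32 mm in a tip turned up to 166 mm above the bench (12 mm above the peg's upper side).
- basket_red_mid (a point): Red basket (60 g; may be absent), hanging at x = 0 from a rack peg, axes as the rack's. Body 36 (x) x 42 (y) x 28 mm, flat underside; above it a bail: two posts 34 mm apart over their outer faces (y), 12 mm thick (x), under a top bar; 76 mm tall, open from 28 to 68 mm for the peg (along x). This point: centre, 38 mm above the underside. Raise 20 mm, draw 60 mm to the rack's -x.
- basket_green_mid (a point): Green basket (60 g; may be absent), hanging at x = 0 from a rack peg, axes as the rack's. Body 36 (x) x 42 (y) x 28 mm, flat underside; above it a bail: two posts 34 mm apart over their outer faces (y), 12 mm thick (x), under a top bar; 76 mm tall, open from 28 to 68 mm for the peg (along x). This point: centre, 38 mm above the underside. Raise 20 mm, draw 60 mm to the rack's -x.
- basket_yellow_mid (a point): Yellow basket (60 g; may be absent), hanging at x = 0 from a rack peg, axes as the rack's. Body 36 (x) x 42 (y) x 28 mm, flat underside; above it a bail: two posts 34 mm apart over their outer faces (y), 12 mm thick (x), under a top bar; 76 mm tall, open from 28 to 68 mm for the peg (along x). This point: centre, 38 mm above the underside. Raise 20 mm, draw 60 mm to the rack's -x.
- basket_orange_mid (a point): Orange basket (60 g; may be absent), hanging at x = 0 from a rack peg, axes as the rack's. Body 36 (x) x 42 (y) x 28 mm, flat underside; above it a bail: two posts 34 mm apart over their outer faces (y), 12 mm thick (x), under a top bar; 76 mm tall, open from 28 to 68 mm for the peg (along x). This point: centre, 38 mm above the underside. Raise 20 mm, draw 60 mm to the rack's -x.
- jar: Bystander, not to be disturbed: jar with white lid, 48 mm across, 65 mm high. Origin under its centre.
- beaker: Bystander, not to be disturbed: clear glass beaker, 66 mm across, 75 mm high. Origin under its centre.
- slide_box: Bystander, not to be disturbed: green slide box, 85 x 40 x 30 mm. Origin under its centre.
- brush: Bystander, not to be disturbed: small dusting brush lying on the bench. Origin under its centre.
- counter_pad: Bystander, not to be disturbed: black hand-held cell counter, 70 x 100 x 22 mm. Origin under its centre.

How it is judged:
On the way, in this order (a step that is already met when the one before it is completed fails the run):
1. the spent canister stands in the tray and every basket stands upright in the case (x of basket_red_mid in the frame of case between -0.08 and 0.08 m and y of basket_red_mid in the frame of case between -0.04 and 0.04 m and z of each of basket_red_mid, basket_green_mid, basket_yellow_mid, basket_orange_mid in the frame of case below 0.052 m and angle between each of basket_red_mid, basket_green_mid, basket_yellow_mid, basket_orange_mid, canister_mid's own z axis and vertical below 0.15 rad and x of basket_green_mid in the frame of case between -0.08 and 0.08 m and y of basket_green_mid in the frame of case between -0.04 and 0.04 m and x of basket_yellow_mid in the frame of case between -0.08 and 0.08 m and y of basket_yellow_mid in the frame of case between -0.04 and 0.04 m and x of basket_orange_mid in the frame of case between -0.08 and 0.08 m and y of basket_orange_mid in the frame of case between -0.04 and 0.04 m and x of canister_mid in the frame of tray between -0.04 and 0.04 m and y of canister_mid in the frame of tray between -0.04 and 0.04 m and z of canister_mid in the frame of tray below 0.053 m), for 0.2 s.
2. the cover is home at all four corners (z of each of cover_pad0, cover_pad1, cover_pad2, cover_pad3 in the frame of case below 0.1025 m and horizontal distance between cover_handle and case below 0.006 m), for 0.2 s.
At the end, for the whole second after the job is handed in: The canister stands in the tray and every basket present stands in the case, each on the floor and within 0.15 rad of upright; the cover is on the case, all four press pads less than 2.5 mm above their fully home height, centred within 6 mm, in line, at rest (all of step 1 and all of step 2 and linear speed of cover below 0.02 m/s and angle between the x axis of cover_handle and the x axis of case, either way round below 0.08 rad); the robot touches nothing.
It fails at once if one of the other things on the bench (jar, beaker, slide box, brush, cell counter) is shifted by more than 30 mm (distance of any of jar, beaker, slide_box, brush, counter_pad from where it was at the start of the episode above 0.03 m).
Of basket_red, basket_green, basket_yellow, basket_orange only 2 to 4 are there at a start; the rules pass over those that are not, and their reading is None.
At some moment in a run one of cover may be knocked a few centimetres aside while the robot is not near it.
It also fails if it takes over 210 s, if anything falls off the work surface, if the arm or the gripper's body presses on something with over 40 N, if the wrist force passes 120 N, or if a joint passes its speed limit or range.

## Working session

There is one attempt and no reset: what is moved stays moved. The work goes in short steps, Python scripts to look and compute and a tool call to move; the robot and the scene stay as the last step left them, time stands still between calls to the robot, and variables do not carry over. Pictures are saved under pics/ and viewed, and the job is handed in when it is done.

Besides the shell and the picture viewer there is one more tool, called as name(argument=value, ...), one argument or row to a line, values as JSON. play_rows: Moves the arm, as the interface text tells. Its arguments: {"type":"object","properties":{"steps":{"type":"array"}},"required":["steps"]}

```bash
ls; mkdir -p pics
cat > h.py <<'E'
import numpy as np, cv2
from bench import robot, snapshot, workorder
def K(s):
    f=s['color'].shape[0]/2/np.tan(np.radians(s['fov_y'])/2); return f
def rays(s,uv):
    uv=np.atleast_2d(np.asarray(uv,float)); f=K(s)
    d=np.stack([(uv[:,0]-s['cx'])/f,(uv[:,1]-s['cy'])/f],1)
    u=d.copy()
    for _ in range(20): u=d/(1+s['k1']*(u**2).sum(1,keepdims=True))
    return np.c_[u,np.ones(len(u))]
def onplane(s,uv,z):
    r=rays(s,uv)@s['T'][:3,:3].T; o=s['T'][:3,3]
    return o+r*((z-o[2])/r[:,2])[:,None]
def cloud(s):
    h,w=s['range_z'].shape; v,u=np.mgrid[:h,:w]
    r=rays(s,np.c_[u.ravel(),v.ravel()])*s['range_z'].ravel()[:,None]
    P=r@s['T'][:3,:3].T+s['T'][:3,3]
    P=P.reshape(h,w,3); P[s['range_z']<=0]=np.nan
    return P
def save(s,n): cv2.imwrite('pics/'+n+'.png',cv2.cvtColor(s['color'],cv2.COLOR_RGB2BGR))
E
python3 - <<'E'
from h import *
import pickle
o=robot.get_obs(); print(o)
for n in('side','top'):
    s=snapshot(n); save(s,n+'0'); pickle.dump(s,open(n+'0.pkl','wb'))
    print(n,s['fov_y'],s['cx'],s['cy'],s['k1'],s['T'].round(3).tolist())
E
```

```text
pics
{'time': 0.0, 'joint_positions': array([ 1.14490097e+00,  8.79451749e-02,  1.37224738e+00, -2.52678225e-05,
        1.68359104e+00, -1.03097395e-01]), 'qvel': array([-1.86836496e-04,  1.43630850e-03, -6.24310900e-04,  1.54144768e-03,
       -6.39813577e-05, -1.05837819e-04]), 'joint_torque': array([-3.00606371e-04, -3.40171123e+01, -3.02434945e+01,  7.17259292e-02,
        3.27352574e-02, -1.44797241e-04]), 'tool_pos': array([0.1742553 , 0.52108739, 0.20431304]), 'ee_rot': array([-1.57059583,  0.00218189,  1.24799577]), 'wrist_force': array([-0.04631172, -0.48140485, -0.59707272]), 'wrist_torque': array([ 0.00074881, -0.0102987 , -0.05202138]), 'width': 0.09367673231059007}
side 48.00628998488604 270.99390235827883 192.74829513008365 -0.051007279706756406 [[0.854, -0.326, 0.405, 0.114], [-0.52, -0.564, 0.642, -0.709], [0.019, -0.759, -0.651, 0.816], [0.0, 0.0, 0.0, 1.0]]
top 43.27011744065772 254.9780909411156 190.83763464031293 -0.17807219644755384 [[-0.002, -0.99, 0.14, 0.35], [-1.0, 0.003, 0.007, -0.027], [-0.008, -0.14, -0.99, 1.282], [0.0, 0.0, 0.0, 1.0]]
```

View pics/side0.png

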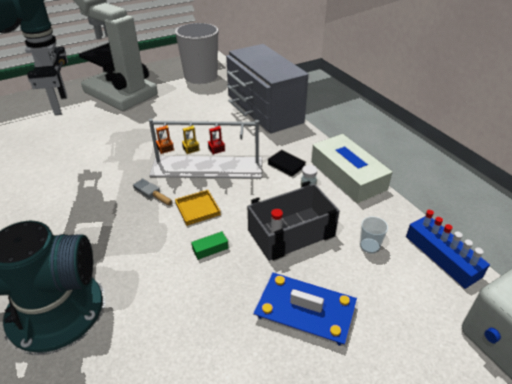

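View pics/top0.png

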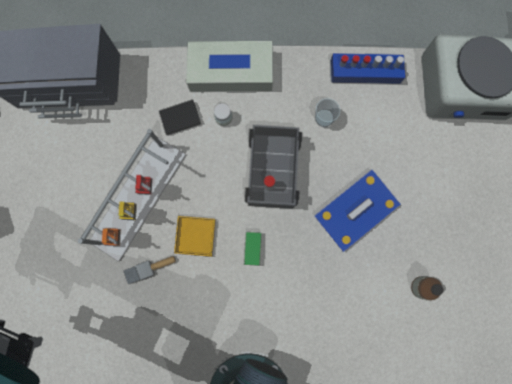

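```bash
cat >> h.py <<'E'
def rect(P): 
    r=cv2.minAreaRect((P[:,:2]*1000).astype(np.float32)); return [np.round(x,1) for x in (r[0],r[1],r[2])]
def hsv(s): return cv2.cvtColor(s['color'],cv2.COLOR_RGB2HSV)
def comps(m,amin):
    n,l,st,c=cv2.connectedComponentsWithStats(m.astype(np.uint8)); 
    return [(i,st[i].tolist(),c[i].round(1).tolist()) for i in range(1,n) if st[i,4]>=amin],l
E
python3 - <<'E'
from h import *
import pickle
for n in('top','side'):
    s=pickle.load(open(n+'0.pkl','rb')); P=cloud(s); H=hsv(s); print(n)
    h,sa,v=[H[...,i].astype(int) for i in range(3)]
    z=P[...,2]
    bench=(sa<40)&(v>150); 
    print('bench z',np.nanmedian(z[bench]))
    masks={'red':((h<5)|(h>174))&(sa>150)&(v>90),'orange':(h>=5)&(h<17)&(sa>170),'yellow':(h>=18)&(h<32)&(sa>150),'green':(h>45)&(h<75)&(sa>130),'blue':(h>105)&(h<125)&(sa>150)}
    for k,m in masks.items():
        C,l=comps(m,12)
        for i,st,c in C:
            q=P[l==i]; q=q[~np.isnan(q[:,2])]
            if len(q)<5: print(k,st,c,'nodepth');continue
            print(k,st,c,'med',np.median(q,0).round(3),'z',q[:,2].min().round(3),q[:,2].max().round(3),rect(q))
E
```

```text
top
bench z 0.00012773175017932736
red [342, 56, 6, 5, 21] [344.4, 58.2] med [ 0.869 -0.253  0.094] z 0.089 0.098 [array([ 868.9, -253.5]), array([11.8, 13.1]), np.float64(63.8)]
red [353, 56, 6, 6, 25] [355.6, 58.5] med [ 0.869 -0.284  0.094] z 0.089 0.099 [array([ 868. , -283.4]), array([11.8, 14.7]), np.float64(63.2)]
red [364, 57, 6, 5, 24] [366.7, 58.9] med [ 0.869 -0.313  0.092] z 0.086 0.099 [array([ 869. , -313.2]), array([11.8, 16.1]), np.float64(62.3)]
red [136, 176, 5, 13, 46] [138.1, 181.9] med [0.531 0.259 0.163] z 0.158 0.166 [array([529.6, 258.8]), array([ 9.3, 28.7]), np.float64(84.2)]
red [265, 176, 9, 10, 75] [268.9, 180.7] med [ 0.544 -0.053  0.083] z 0.078 0.09 [array([545.3, -53.1]), array([20.2, 23.1]), np.float64(89.8)]
red [137, 190, 12, 3, 15] [141.6, 191.7] med [0.513 0.263 0.113] z 0.106 0.119 [array([513.4, 260.9]), array([27.2,  5. ]), np.float64(80.7)]
orange [103, 229, 4, 15, 37] [104.5, 236.2] med [0.4   0.337 0.162] z 0.113 0.167 [array([400.6, 337.3]), array([11.8, 35.1]), np.float64(69.0)]
yellow [367, 178, 6, 5, 27] [369.8, 180.0] med [ 0.554 -0.32
[... 4430 characters left out ...]
 [ 0.372 -0.024  0.028] z 0.002 0.033 [array([374.8, -15. ]), array([40.3, 81.6]), np.float64(85.3)]
blue [337, 147, 30, 21, 226] [351.2, 157.1] med [0.868 0.046 0.07 ] z 0.067 0.075 [array([870.2,  48.3]), array([104.5,  36. ]), np.float64(89.1)]
blue [407, 218, 82, 70, 2211] [446.3, 253.0] med [ 0.84  -0.349  0.047] z 0.0 0.082 [array([ 866.1, -332.3]), array([ 71.3, 198.2]), np.float64(0.1)]
blue [254, 273, 102, 72, 3304] [306.7, 309.1] med [ 0.469 -0.3    0.027] z 0.007 0.051 [array([ 475.1, -288.7]), array([122.6, 197.9]), np.float64(38.1)]
blue [485, 328, 15, 15, 165] [492.2, 334.8] med [ 0.719 -0.561  0.086] z 0.067 0.097 [array([ 722.4, -561. ]), array([14.6, 26.2]), np.float64(0.7)]
```

Run:
```python
from h import *
import pickle
for n in('top','side'):
    s=pickle.load(open(n+'0.pkl','rb')); P=cloud(s); H=hsv(s); print(n)
    z=P[...,2]; x=P[...,0]; y=P[...,1]
    reg=(x>.45)&(x<.75)&(y>-.18)&(y<.05)
    m=reg&(z>.080)&(z<.097)&(H[...,1]<120)
    q=P[m]; print('rim',m.sum(),rect(q),np.median(q[:,2]))
    m=reg&(z>.003)&(z<.097); q=P[m]; print('all',m.sum(),rect(q))
    m=reg&(z>.097)&(z<.12); q=P[m]; print('clips',q.round(3).tolist()[:12])
    if n=='top':
        hh=(H[...,0]>17)&(H[...,0]<33)&(H[...,1]>150)
        u=np.argwhere(hh[210:262,170:222])[:,::-1]+[170,210]
        c=cv2.minAreaRect(u.astype(np.float32)); b=cv2.boxPoints(c); print('tray top',rect(onplane(s,b,.018)),b)
    # white lid jar, beaker etc
    m=(x>.3)&(x<.8)&(y>.0)&(y<.45)&(z>.145)&(z<.175); q=P[m]; print('bar',len(q))
    img=cv2.resize(s['color'][100:270,60:420] if n=='top' else s['color'][100:350,130:400],None,fx=2.2,fy=2.2,interpolation=cv2.INTER_CUBIC)
    cv2.imwrite(f'pics/{n}0z.png',img[...,::-1])
```

```text
top
rim 587 [array([586.3, -62.9]), array([134.9, 198.7]), np.float64(86.2)] 0.08795054428875293
all 4203 [array([600.5, -64.8]), array([229.9, 296.9]), np.float64(89.9)]
clips [[0.672, -0.006, 0.098], [0.671, -0.008, 0.102], [0.666, -0.003, 0.099], [0.667, -0.129, 0.097], [0.666, -0.132, 0.1], [0.666, -0.134, 0.102], [0.664, -0.003, 0.098], [0.664, -0.006, 0.098], [0.664, -0.008, 0.099], [0.664, -0.011, 0.098], [0.663, -0.126, 0.103], [0.664, -0.132, 0.1]]
tray top [array([409.7, 141.8]), array([97. , 94.2]), np.float64(85.1)] [[174.52461 252.22954]
 [177.7787  216.43446]
 [214.20494 219.74593]
 [210.95085 255.541  ]]
bar 1462
side
rim 806 [array([585.9, -64.7]), array([139.3, 205. ]), np.float64(86.0)] 0.08629802816309967
all 4759 [array([600.5, -65.1]), array([229.6, 296.9]), np.float64(90.0)]
clips [[0.673, -0.005, 0.098], [0.674, -0.008, 0.1], [0.666, -0.006, 0.098], [0.669, -0.006, 0.097], [0.67, -0.009, 0.099], [0.672, -0.011, 0.099], [0.655, -0.007, 0.1], [0.656, -0.01, 0.102], [0.662, -0.007, 0.097], [0.664, -0.009, 0.097], [0.665, -0.012, 0.099], [0.652, -0.007, 0.098]]
bar 975
```

View pics/top0z.png

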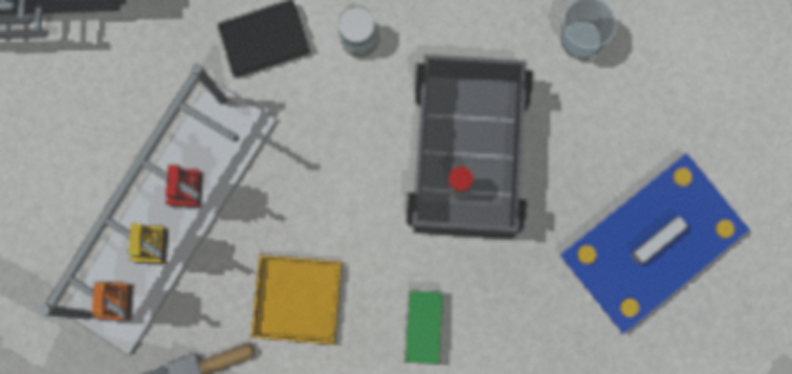

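View pics/side0z.png

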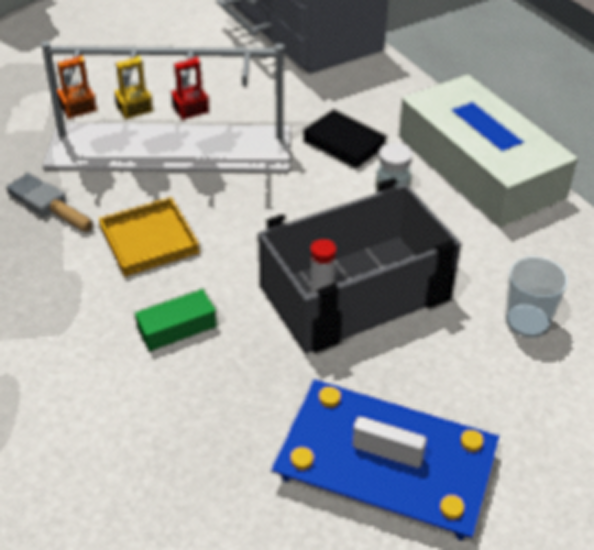

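```bash
cat >> h.py <<'E'
def caserim(s,c0=(.586,-.0635),a=np.radians(-3.8),verbose=True):
    P=cloud(s); z=P[...,2]
    for _ in range(4):
        c,sn=np.cos(a),np.sin(a)
        d=P[...,:2]-np.array(c0); X=d[...,0]*c+d[...,1]*sn; Y=-d[...,0]*sn+d[...,1]*c
        ok=(z>.082)&(z<.094)
        out={}
        L=[]
        for sg in(1,-1):
            m=ok&(np.abs(X)<.055)&(np.abs(Y-sg*.0575)<.006); L.append((np.polyfit(X[m],Y[m],1),m.sum()))
        W=[]
        for sg in(1,-1):
            m=ok&(np.abs(Y)<.04)&(np.abs(X-sg*.0975)<.006); W.append((np.polyfit(Y[m],X[m],1),m.sum()))
        cy=(L[0][0][1]+L[1][0][1])/2; cx=(W[0][0][1]+W[1][0][1])/2
        da=(L[0][0][0]+L[1][0][0])/2
        c0=(c0[0]+cx*c-cy*sn,c0[1]+cx*sn+cy*c); a+=np.arctan(da)
    if verbose: print('case',np.round(c0,4),'deg',np.degrees(a).round(2),'half',(W[0][0][1]-W[1][0][1])/2,(L[0][0][1]-L[1][0][1])/2,'slopes',[w[0][0].round(4) for w in W],[w[0][0].round(4) for w in L],[w[1] for w in W+L])
    return np.array(c0),a
E
python3 - <<'E'
from h import *
import pickle
for n in('top','side'):
    s=pickle.load(open(n+'0.pkl','rb')); caserim(s)
    P=cloud(s);z=P[...,2]; H=hsv(s)
    # rack crossbar
    c=np.array([.497,.276]); a=np.radians(-31.7); ex=np.array([np.sin(-a),np.cos(a)]); ey=-np.array([np.cos(a),np.sin(a)])
    d=P[...,:2]-c; X=d@ex; Y=d@ey
    m=(abs(X-.045)<.02)&(abs(Y)<.15)&(z>.135)&(z<.165)
    p=np.polyfit(Y[m],X[m],1); print('bar',m.sum(),p)
    m=(abs(X)<.035)&(abs(Y+.1125)<.02)&(z>.135)&(z<.165)
    if m.sum()>5: print('peg4',m.sum(),np.polyfit(X[m],Y[m],1),X[m].min())
    for nm,yy in(('o',.1125),('y',.0375),('r',-.0375)):
        m=(abs(X)<.03)&(abs(Y-yy)<.025)&(z>.153)&(z<.172)&(H[...,1]>120); q=np.c_[X[m],Y[m],z[m]]
        print(nm,m.sum(),q.mean(0).round(4),(q.min(0)+q.max(0))/2,np.ptp(q,axis=0).round(3))
E
```

```text
case [ 0.5861 -0.063 ] deg -3.95 half 0.09638180328766133 0.05743255566602979 slopes [np.float64(-0.0117), np.float64(-0.0059)] [np.float64(-0.0002), np.float64(0.0002)] [np.int64(76), np.int64(69), np.int64(86), np.int64(90)]
bar 718 [-0.00559463  0.04592218]
peg4 85 [-0.01324575 -0.11159344] -0.03192695831403026
o 65 [0.0017 0.1122 0.1615] [0.00253958 0.11212225 0.15982456] [0.022 0.031 0.013]
y 64 [0.0029 0.0368 0.1615] [0.00325589 0.0367908  0.16139247] [0.023 0.03  0.014]
r 58 [ 0.0018 -0.0366  0.1624] [ 0.00226772 -0.03690166  0.15981712] [0.021 0.029 0.013]
case [ 0.5837 -0.0653] deg -3.5 half 0.09740617492914319 0.05750076678634323 slopes [np.float64(-0.0052), np.float64(0.0016)] [np.float64(-0.0008), np.float64(0.0016)] [np.int64(67), np.int64(71), np.int64(109), np.int64(123)]
bar 439 [-0.01429375  0.04380219]
peg4 42 [ 6.33498942e-06 -1.13820875e-01] -0.03409967014559775
o 44 [-0.0012  0.1114  0.1583] [-0.00095394  0.11180466  0.15792112] [0.025 0.027 0.009]
y 41 [1.000e-04 3.670e-02 1.593e-01] [0.00118569 0.03743633 0.15939414] [0.022 0.028 0.011]
r 41 [-0.0003 -0.0382  0.1595] [ 0.00043997 -0.0383456   0.15857454] [0.022 0.027 0.01 ]
```

play_rows(
  steps=[
    {"z": 0.04,"hand": 0.052},
    {"x": 0.031,"y": -0.048,"rz": 0.13},
    {"x": 0.031,"y": -0.048,"rz": 0.127},
    {"x": 0.031,"y": -0.048},
    {"x": 0.031,"y": -0.048},
    {"x": 0.031,"y": -0.048},
    {"x": 0.031,"y": -0.048},
    {"x": 0.031,"y": -0.048},
  ],
)

```text
schema error: expected keys x, y, z, rx, ry, rz, hand
```

play_rows(
  steps=[
    {"x": 0.031,"y": -0.048},
    {"x": 0.031,"y": -0.048},
    {"x": 0.031,"y": -0.048},
    {"x": 0.031,"y": -0.048},
    {"x": 0.031,"y": -0.048},
    {"z": -0.04},
    {},
    {},
  ],
)

```text
schema error: expected keys x, y, z, rx, ry, rz, hand
```

play_rows(
  steps=[
    {"x": 0,"y": 0,"z": 0.04,"rx": 0,"ry": 0,"rz": 0,"hand": 0.052},
    {"x": 0.031,"y": -0.048,"z": 0,"rx": 0,"ry": 0,"rz": 0.13,"hand": 0.052},
    {"x": 0.031,"y": -0.048,"z": 0,"rx": 0,"ry": 0,"rz": 0.127,"hand": 0.052},
    {"x": 0.031,"y": -0.048,"z": 0,"rx": 0,"ry": 0,"rz": 0,"hand": 0.052},
    {"x": 0.031,"y": -0.048,"z": 0,"rx": 0,"ry": 0,"rz": 0,"hand": 0.052},
    {"x": 0.031,"y": -0.048,"z": 0,"rx": 0,"ry": 0,"rz": 0,"hand": 0.052},
    {"x": 0.031,"y": -0.048,"z": 0,"rx": 0,"ry": 0,"rz": 0,"hand": 0.052},
    {"x": 0.031,"y": -0.048,"z": 0,"rx": 0,"ry": 0,"rz": 0,"hand": 0.052},
  ],
)

```text
time: 1.1
tool_pos: [0.392, 0.1839, 0.2452]
ee_rot: [-1.571, -0.0, 1.505]
wrist_force: [0.5, 0.1, -0.1]
width: 0.0524
```

play_rows(
  steps=[
    {"x": 0.031,"y": -0.048,"z": 0,"rx": 0,"ry": 0,"rz": 0,"hand": 0.052},
    {"x": 0.031,"y": -0.048,"z": 0,"rx": 0,"ry": 0,"rz": 0,"hand": 0.052},
    {"x": 0.031,"y": -0.048,"z": 0,"rx": 0,"ry": 0,"rz": 0,"hand": 0.052},
    {"x": 0.031,"y": -0.048,"z": 0,"rx": 0,"ry": 0,"rz": 0,"hand": 0.052},
    {"x": 0.031,"y": -0.048,"z": 0,"rx": 0,"ry": 0,"rz": 0,"hand": 0.052},
    {"x": 0,"y": 0,"z": -0.04,"rx": 0,"ry": 0,"rz": 0,"hand": 0.052},
    {"x": 0,"y": 0,"z": 0,"rx": 0,"ry": 0,"rz": 0,"hand": 0.052},
  ],
)

```text
time: 1.98
tool_pos: [0.5442, -0.0545, 0.2009]
ee_rot: [-1.561, -0.002, 1.504]
wrist_force: [0.1, 0.3, -0.1]
width: 0.0519
```

```bash
cat >> h.py <<'E'
def view(n,name,box,f):
    s=snapshot(n); x0,y0,x1,y1=box
    im=cv2.resize(s['color'][y0:y1,x0:x1],None,fx=f,fy=f,interpolation=cv2.INTER_CUBIC)
    cv2.imwrite('pics/'+name+'.png',im[...,::-1]); return s
E
python3 - <<'E'
from h import *
s=view('side','s1',(180,60,400,280),3)
print(robot.get_obs()['tool_pos'])
E
```

```text
[ 0.54527335 -0.0541943   0.20359144]
```

View pics/s1.png

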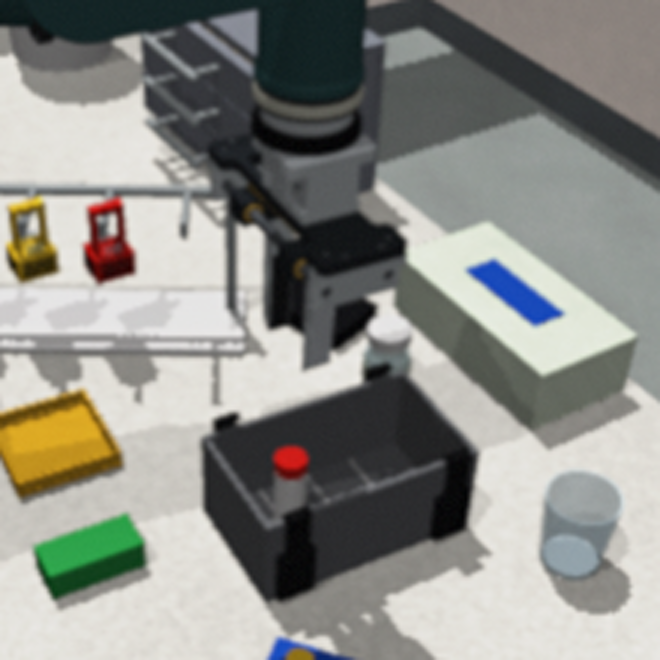

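play_rows(
  steps=[
    {"x": 0,"y": 0,"z": -0.05,"rx": 0,"ry": 0,"rz": 0,"hand": 0.052},
    {"x": 0,"y": 0,"z": -0.05,"rx": 0,"ry": 0,"rz": 0,"hand": 0.052},
    {"x": 0,"y": 0,"z": -0.03,"rx": 0,"ry": 0,"rz": 0,"hand": 0.052},
    {"x": 0,"y": 0,"z": -0.02,"rx": 0,"ry": 0,"rz": 0,"hand": 0.052},
    {"x": 0,"y": 0,"z": 0,"rx": 0,"ry": 0,"rz": 0,"hand": 0.052},
  ],
)

```text
time: 2.65
tool_pos: [0.5461, -0.0535, 0.0557]
ee_rot: [-1.57, -0.0, 1.506]
wrist_force: [0.3, -0.1, -0.2]
width: 0.0518
```

play_rows(
  steps=[
    {"x": 0,"y": 0,"z": 0,"rx": 0,"ry": 0,"rz": 0,"hand": 0.02},
    {"x": 0,"y": 0,"z": 0,"rx": 0,"ry": 0,"rz": 0,"hand": 0.02},
    {"x": 0,"y": 0,"z": 0,"rx": 0,"ry": 0,"rz": 0,"hand": 0.02},
    {"x": 0,"y": 0,"z": 0,"rx": 0,"ry": 0,"rz": 0,"hand": 0.02},
  ],
)

```text
time: 3.15
tool_pos: [0.5474, -0.0545, 0.0569]
ee_rot: [-1.573, -0.0, 1.505]
wrist_force: [-0.1, 0.2, 4.6]
width: 0.0274
```

play_rows(
  steps=[
    {"x": 0,"y": 0,"z": 0.05,"rx": 0,"ry": 0,"rz": 0,"hand": 0.02},
    {"x": 0,"y": 0,"z": 0.05,"rx": 0,"ry": 0,"rz": 0,"hand": 0.02},
    {"x": 0,"y": 0,"z": 0.03,"rx": 0,"ry": 0,"rz": 0,"hand": 0.02},
    {"x": -0.0275,"y": 0.039,"z": 0,"rx": 0,"ry": 0,"rz": 0,"hand": 0.02},
    {"x": -0.0275,"y": 0.039,"z": 0,"rx": 0,"ry": 0,"rz": 0,"hand": 0.02},
    {"x": -0.0275,"y": 0.039,"z": 0,"rx": 0,"ry": 0,"rz": 0,"hand": 0.02},
    {"x": -0.0275,"y": 0.039,"z": 0,"rx": 0,"ry": 0,"rz": 0,"hand": 0.02},
    {"x": -0.0275,"y": 0.039,"z": 0,"rx": 0,"ry": 0,"rz": 0,"hand": 0.02},
  ],
)

```text
time: 4.15
tool_pos: [0.4078, 0.1416, 0.1852]
ee_rot: [-1.571, -0.0, 1.504]
wrist_force: [0.3, 0.5, -0.5]
width: 0.0274
```

play_rows(
  steps=[
    {"x": 0,"y": 0,"z": -0.05,"rx": 0,"ry": 0,"rz": 0,"hand": 0.02},
    {"x": 0,"y": 0,"z": -0.04,"rx": 0,"ry": 0,"rz": 0,"hand": 0.02},
    {"x": 0,"y": 0,"z": -0.02,"rx": 0,"ry": 0,"rz": 0,"hand": 0.02},
    {"x": 0,"y": 0,"z": 0,"rx": 0,"ry": 0,"rz": 0,"hand": 0.02},
    {"x": 0,"y": 0,"z": 0,"rx": 0,"ry": 0,"rz": 0,"hand": 0.02},
  ],
)

```text
time: 4.78
tool_pos: [0.4097, 0.1407, 0.0765]
ee_rot: [-1.572, -0.0, 1.505]
wrist_force: [1.0, 0.0, -0.1]
width: 0.0272
```

Run:
```python
from h import *
s=view('side','s2',(120,60,340,280),3)
o=robot.get_obs(); print(o['tool_pos'],o['wrist_force'],o['width'])
```

```text
[0.41000738 0.14073414 0.07691332] [ 0.67454137 -0.20181837 -0.33183006] 0.027590306622948105
```

View pics/s2.png

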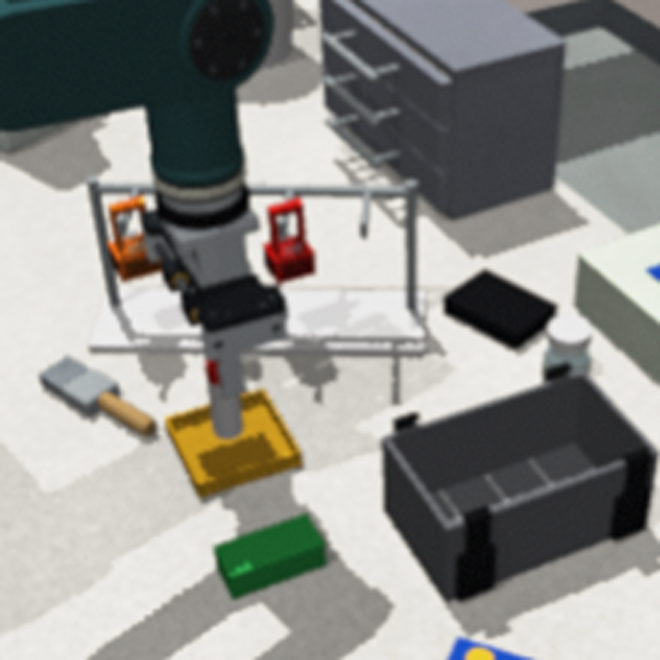

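play_rows(
  steps=[
    {"x": 0,"y": 0,"z": -0.015,"rx": 0,"ry": 0,"rz": 0,"hand": 0.02},
    {"x": 0,"y": 0,"z": -0.006,"rx": 0,"ry": 0,"rz": 0,"hand": 0.02},
    {"x": 0,"y": 0,"z": 0,"rx": 0,"ry": 0,"rz": 0,"hand": 0.02},
    {"x": 0,"y": 0,"z": 0,"rx": 0,"ry": 0,"rz": 0,"hand": 0.02},
  ],
)

```text
time: 5.32
tool_pos: [0.4094, 0.1407, 0.0555]
ee_rot: [-1.572, -0.0, 1.505]
wrist_force: [-1.3, 0.0, 7.0]
width: 0.0273
```

play_rows(
  steps=[
    {"x": 0,"y": 0,"z": 0,"rx": 0,"ry": 0,"rz": 0,"hand": 0.06},
    {"x": 0,"y": 0,"z": 0,"rx": 0,"ry": 0,"rz": 0,"hand": 0.06},
    {"x": 0,"y": 0,"z": 0,"rx": 0,"ry": 0,"rz": 0,"hand": 0.06},
    {"x": 0,"y": 0,"z": 0.05,"rx": 0,"ry": 0,"rz": 0,"hand": 0.06},
    {"x": 0,"y": 0,"z": 0.06,"rx": 0,"ry": 0,"rz": 0.18,"hand": 0.06},
    {"x": 0,"y": 0,"z": 0.04,"rx": 0,"ry": 0,"rz": 0.18,"hand": 0.06},
    {"x": 0,"y": 0,"z": 0,"rx": 0,"ry": 0,"rz": 0.18,"hand": 0.06},
  ],
)

```text
time: 6.2
tool_pos: [0.4112, 0.141, 0.2089]
ee_rot: [-1.579, 0.002, 2.051]
wrist_force: [-0.1, 0.9, -0.9]
width: 0.06
```

play_rows(
  steps=[
    {"x": -0.002,"y": 0.05,"z": 0,"rx": 0,"ry": 0,"rz": 0.18,"hand": 0.06},
    {"x": -0.002,"y": 0.05,"z": 0,"rx": 0,"ry": 0,"rz": 0.18,"hand": 0.06},
    {"x": -0.002,"y": 0.05,"z": 0,"rx": 0,"ry": 0,"rz": 0.18,"hand": 0.06},
    {"x": -0.002,"y": 0.044,"z": 0,"rx": 0,"ry": 0,"rz": 0.01,"hand": 0.06},
    {"x": 0,"y": 0,"z": 0,"rx": 0,"ry": 0,"rz": 0,"hand": 0.06},
    {"x": 0,"y": 0,"z": 0,"rx": 0,"ry": 0,"rz": 0,"hand": 0.06},
  ],
)

```text
time: 6.95
tool_pos: [0.4009, 0.3341, 0.2041]
ee_rot: [-1.57, -0.0, 2.595]
wrist_force: [0.6, -0.1, -0.3]
width: 0.06
```

Run:
```python
from h import *
s=view('side','s3',(100,30,300,230),3)
s=view('top','t3',(70,120,270,290),3)
o=robot.get_obs(); print(o['tool_pos'],o['ee_rot'],o['joint_positions'],o['width'])
```

```text
[0.40117933 0.33355226 0.20448285] [-1.57039982e+00  1.48337384e-04  2.59358395e+00] [ 5.85118788e-01  2.45754646e-02  1.43843128e+00 -3.04182253e-04
  1.67888217e+00 -2.00849790e+00] 0.06009329575137836
```

View pics/s3.png

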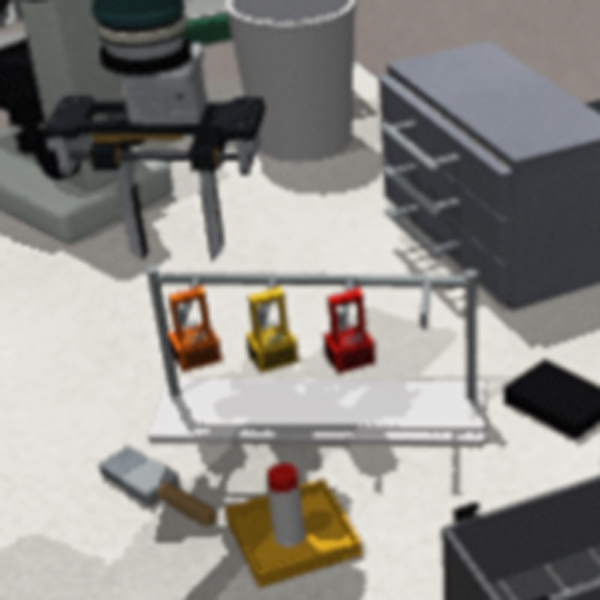

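View pics/t3.png

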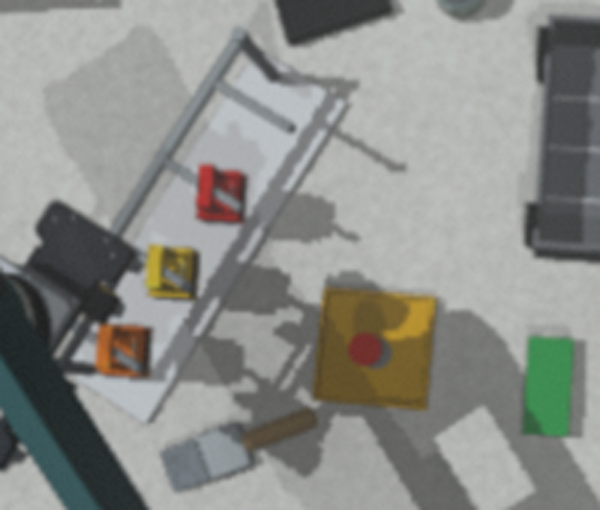

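```bash
cat >> h.py <<'E'
def proj(s,p):
    q=np.linalg.inv(s['T'])@np.append(p,1); d=q[:2]/q[2]; d=d*(1+s['k1']*(d@d)); return d*K(s)+[s['cx'],s['cy']]
E
python3 - <<'E'
from h import *
s=snapshot('side'); o=robot.get_obs(); t=o['tool_pos']; y=2.594
j=np.array([np.cos(y),np.sin(y),0])
for p in(t,t+.03*j,t-.03*j,[.4013,.335,.162]): print(((proj(s,p)-[100,30])*3).round())
E
```

```text
[179. 252.]
[146. 252.]
[211. 253.]
[185. 291.]
```

play_rows(
  steps=[
    {"x": 0,"y": 0.001,"z": -0.03,"rx": 0,"ry": 0,"rz": 0,"hand": 0.06},
    {"x": 0,"y": 0,"z": -0.03,"rx": 0,"ry": 0,"rz": 0,"hand": 0.06},
    {"x": 0,"y": 0,"z": -0.021,"rx": 0,"ry": 0,"rz": 0,"hand": 0.06},
    {"x": 0,"y": 0,"z": 0,"rx": 0,"ry": 0,"rz": 0,"hand": 0.025},
    {"x": 0,"y": 0,"z": 0,"rx": 0,"ry": 0,"rz": 0,"hand": 0.025},
    {"x": 0,"y": 0,"z": 0,"rx": 0,"ry": 0,"rz": 0,"hand": 0.025},
    {"x": 0,"y": 0,"z": 0,"rx": 0,"ry": 0,"rz": 0,"hand": 0.025},
  ],
)

```text
time: 7.98
tool_pos: [0.4019, 0.3359, 0.1251]
ee_rot: [-1.573, 0.002, 2.595]
wrist_force: [0.4, -0.5, 2.7]
width: 0.0339
```

play_rows(
  steps=[
    {"x": 0,"y": 0,"z": 0.01,"rx": 0,"ry": 0,"rz": 0,"hand": 0.025},
    {"x": 0,"y": 0,"z": 0.01,"rx": 0,"ry": 0,"rz": 0,"hand": 0.025},
    {"x": 0,"y": 0,"z": 0,"rx": 0,"ry": 0,"rz": 0,"hand": 0.025},
    {"x": -0.013,"y": -0.0213,"z": 0,"rx": 0,"ry": 0,"rz": 0,"hand": 0.025},
    {"x": -0.013,"y": -0.0213,"z": 0,"rx": 0,"ry": 0,"rz": 0,"hand": 0.025},
    {"x": -0.013,"y": -0.0213,"z": 0,"rx": 0,"ry": 0,"rz": 0,"hand": 0.025},
    {"x": 0,"y": 0,"z": 0,"rx": 0,"ry": 0,"rz": 0,"hand": 0.025},
  ],
)

```text
time: 8.85
tool_pos: [0.3614, 0.271, 0.1435]
ee_rot: [-1.571, -0.0, 2.594]
wrist_force: [0.2, 0.5, -0.7]
width: 0.0339
```

Run:
```python
from h import *
s=view('side','s4',(100,30,300,230),3)
o=robot.get_obs(); print(o['tool_pos'],o['ee_rot'],o['wrist_force'],o['width'])
```

```text
[0.36202133 0.27175908 0.14358287] [-1.57176491e+00  4.61842201e-05  2.59441466e+00] [0.07140635 1.62179896 0.27552113] 0.03406145048246851
```

View pics/s4.png

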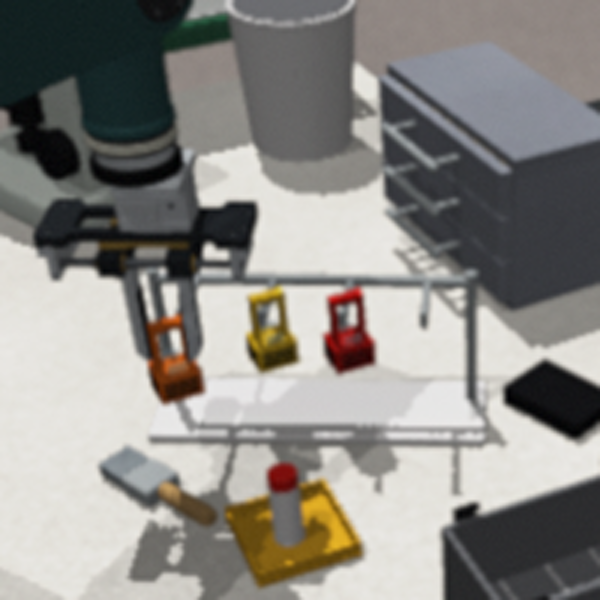

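play_rows(
  steps=[
    {"x": 0,"y": 0,"z": 0.04,"rx": 0,"ry": 0,"rz": 0,"hand": 0.025},
    {"x": 0.022,"y": -0.0473,"z": 0,"rx": 0,"ry": 0,"rz": -0.1556,"hand": 0.025},
    {"x": 0.022,"y": -0.0473,"z": 0,"rx": 0,"ry": 0,"rz": -0.1556,"hand": 0.025},
    {"x": 0.022,"y": -0.0473,"z": 0,"rx": 0,"ry": 0,"rz": -0.1556,"hand": 0.025},
    {"x": 0.022,"y": -0.0473,"z": 0,"rx": 0,"ry": 0,"rz": -0.1556,"hand": 0.025},
    {"x": 0.022,"y": -0.0473,"z": 0,"rx": 0,"ry": 0,"rz": -0.1556,"hand": 0.025},
    {"x": 0.022,"y": -0.0473,"z": 0,"rx": 0,"ry": 0,"rz": -0.1556,"hand": 0.025},
    {"x": 0.022,"y": -0.0473,"z": 0,"rx": 0,"ry": 0,"rz": -0.1556,"hand": 0.025},
  ],
)

```text
time: 9.9
tool_pos: [0.5176, -0.0607, 0.1833]
ee_rot: [-1.572, -0.001, 1.501]
wrist_force: [0.8, 0.2, -1.4]
width: 0.034
```

play_rows(
  steps=[
    {"x": 0,"y": 0,"z": -0.02,"rx": 0,"ry": 0,"rz": 0,"hand": 0.025},
    {"x": 0,"y": 0,"z": 0,"rx": 0,"ry": 0,"rz": 0,"hand": 0.025},
    {"x": 0,"y": 0,"z": 0,"rx": 0,"ry": 0,"rz": 0,"hand": 0.025},
  ],
)

```text
time: 10.28
tool_pos: [0.5165, -0.0588, 0.1638]
ee_rot: [-1.571, -0.0, 1.507]
wrist_force: [0.1, 1.1, -0.8]
width: 0.0341
```

Run:
```python
from h import *
s=view('side','s5',(180,60,380,260),3)
o=robot.get_obs(); print(o['tool_pos'],o['ee_rot'],o['wrist_force'],o['width'])
```

```text
[ 0.51657738 -0.05874046  0.16425143] [-1.57202650e+00 -4.70360468e-05  1.50711834e+00] [ 0.13840594 -0.41750095  0.19187086] 0.033766458391609515
```

View pics/s5.png

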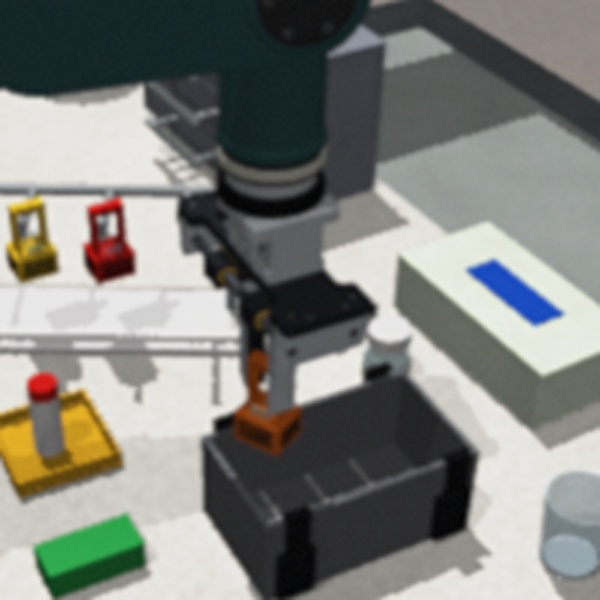

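play_rows(
  steps=[
    {"x": 0,"y": -0.0005,"z": -0.04,"rx": 0,"ry": 0,"rz": 0,"hand": 0.025},
    {"x": 0,"y": 0,"z": -0.04,"rx": 0,"ry": 0,"rz": 0,"hand": 0.025},
    {"x": 0,"y": 0,"z": -0.025,"rx": 0,"ry": 0,"rz": 0,"hand": 0.025},
    {"x": 0,"y": 0,"z": -0.01,"rx": 0,"ry": 0,"rz": 0,"hand": 0.025},
    {"x": 0,"y": 0,"z": -0.005,"rx": 0,"ry": 0,"rz": 0,"hand": 0.025},
    {"x": 0,"y": 0,"z": 0,"rx": 0,"ry": 0,"rz": 0,"hand": 0.025},
  ],
)

```text
time: 11.08
tool_pos: [0.5168, -0.0599, 0.0448]
ee_rot: [-1.573, 0.0, 1.506]
wrist_force: [0.1, -1.0, -0.9]
width: 0.0338
```

play_rows(
  steps=[
    {"x": 0,"y": 0,"z": -0.002,"rx": 0,"ry": 0,"rz": 0,"hand": 0.025},
    {"x": 0,"y": 0,"z": 0,"rx": 0,"ry": 0,"rz": 0,"hand": 0.025},
    {"x": 0,"y": 0,"z": 0,"rx": 0,"ry": 0,"rz": 0,"hand": 0.025},
  ],
)

```text
time: 11.45
tool_pos: [0.5172, -0.06, 0.0442]
ee_rot: [-1.574, 0.0, 1.506]
wrist_force: [-2.4, 0.7, 7.0]
width: 0.0342
```

play_rows(
  steps=[
    {"x": 0,"y": 0,"z": 0,"rx": 0,"ry": 0,"rz": 0,"hand": 0.06},
    {"x": 0,"y": 0,"z": 0,"rx": 0,"ry": 0,"rz": 0,"hand": 0.06},
    {"x": 0,"y": 0,"z": 0,"rx": 0,"ry": 0,"rz": 0,"hand": 0.06},
    {"x": 0,"y": 0,"z": 0.04,"rx": 0,"ry": 0,"rz": 0,"hand": 0.06},
    {"x": 0,"y": 0,"z": 0.06,"rx": 0,"ry": 0,"rz": 0,"hand": 0.06},
    {"x": 0,"y": 0,"z": 0.06,"rx": 0,"ry": 0,"rz": 0,"hand": 0.06},
    {"x": 0,"y": 0,"z": 0,"rx": 0,"ry": 0,"rz": 0,"hand": 0.06},
  ],
)

```text
time: 12.32
tool_pos: [0.5191, -0.0606, 0.2081]
ee_rot: [-1.583, 0.002, 1.506]
wrist_force: [0.2, -0.7, 0.1]
width: 0.0599
```

play_rows(
  steps=[
    {"x": -0.0074,"y": 0.0508,"z": 0,"rx": 0,"ry": 0,"rz": 0.1556,"hand": 0.06},
    {"x": -0.0074,"y": 0.0508,"z": 0,"rx": 0,"ry": 0,"rz": 0.1556,"hand": 0.06},
    {"x": -0.0074,"y": 0.0508,"z": 0,"rx": 0,"ry": 0,"rz": 0.1556,"hand": 0.06},
    {"x": -0.0074,"y": 0.0508,"z": 0,"rx": 0,"ry": 0,"rz": 0.1556,"hand": 0.06},
    {"x": -0.0074,"y": 0.0508,"z": 0,"rx": 0,"ry": 0,"rz": 0.1556,"hand": 0.06},
    {"x": -0.0074,"y": 0.0508,"z": 0,"rx": 0,"ry": 0,"rz": 0.1556,"hand": 0.06},
    {"x": -0.0074,"y": 0.0508,"z": 0,"rx": 0,"ry": 0,"rz": 0.1556,"hand": 0.06},
    {"x": 0,"y": 0,"z": 0,"rx": 0,"ry": 0,"rz": 0,"hand": 0.06},
  ],
)

```text
time: 13.32
tool_pos: [0.4625, 0.2983, 0.1992]
ee_rot: [-1.568, -0.003, 2.6]
wrist_force: [0.3, -1.2, 0.3]
width: 0.0599
```

Run:
```python
from h import *
s=view('top','t6',(70,120,310,290),3)
o=robot.get_obs(); print(o['tool_pos'],o['ee_rot'],o['wrist_force'],o['width'])
P=cloud(s);H=hsv(s)
print('obs')
```

```text
[0.46308913 0.29651119 0.19947212] [-1.56759703e+00 -1.51384982e-03  2.59708461e+00] [-1.18855328  0.32082889 -0.20590759] 0.05978002468963686
obs
```

View pics/t6.png

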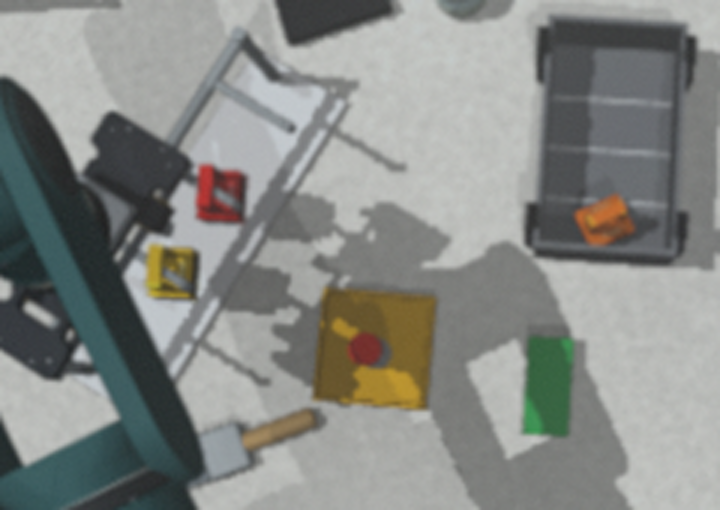

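Run:
```python
from h import *
s=view('side','s6',(230,160,350,260),6)
P=cloud(s);H=hsv(s)
for n in('side','top'):
    s=snapshot(n);P=cloud(s);H=hsv(s)
    h,sa=H[...,0].astype(int),H[...,1]
    m=(h>=3)&(h<18)&(sa>130)&(abs(P[...,0]-.516)<.06)&(abs(P[...,1]+.06)<.06)
    q=P[m]; print(n,len(q),np.nanmax(q[:,2]),rect(q), rect(q[q[:,2]>.07]) if (q[:,2]>.07).sum()>4 else '', rect(q[q[:,2]<.045]))
```

```text
side 186 0.09733489192846678 [array([521.9, -54.6]), array([135.3,  34.4]), np.float64(54.1)] [array([512. , -83.4]), array([76.9, 26.9]), np.float64(78.4)] [array([538.3, -37.1]), array([86.3, 29.8]), np.float64(58.3)]
top 189 0.08669712734988333 [array([519.9, -60.3]), array([34.7, 45.3]), np.float64(21.1)] [array([520. , -58.4]), array([12.1, 33.4]), np.float64(25.3)] [array([519.9, -60.3]), array([34.7, 45.3]), np.float64(21.1)]
```

View pics/s6.png

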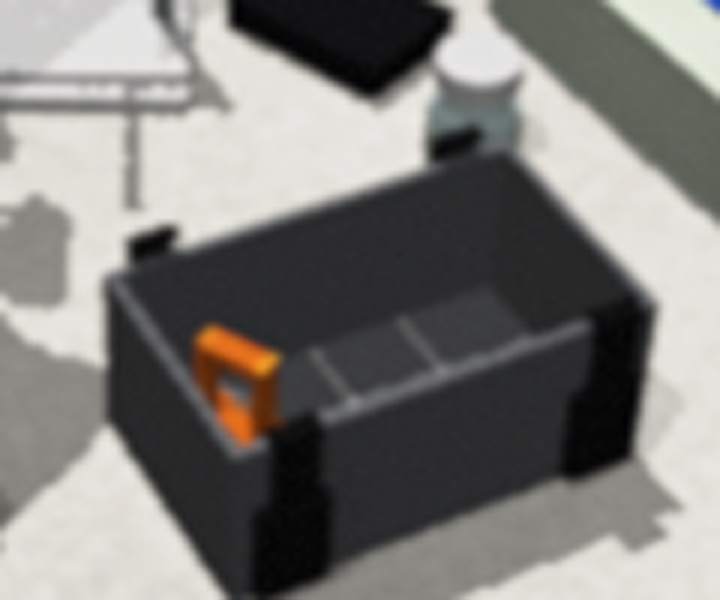

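play_rows(
  steps=[
    {"x": 0.002,"y": -0.0005,"z": -0.03,"rx": 0,"ry": 0,"rz": 0,"hand": 0.06},
    {"x": 0,"y": 0,"z": -0.03,"rx": 0,"ry": 0,"rz": 0,"hand": 0.06},
    {"x": 0,"y": 0,"z": -0.016,"rx": 0,"ry": 0,"rz": 0,"hand": 0.06},
    {"x": 0,"y": 0,"z": 0,"rx": 0,"ry": 0,"rz": 0,"hand": 0.025},
    {"x": 0,"y": 0,"z": 0,"rx": 0,"ry": 0,"rz": 0,"hand": 0.025},
    {"x": 0,"y": 0,"z": 0,"rx": 0,"ry": 0,"rz": 0,"hand": 0.025},
    {"x": 0,"y": 0,"z": 0,"rx": 0,"ry": 0,"rz": 0,"hand": 0.025},
  ],
)

```text
time: 14.4
tool_pos: [0.467, 0.2956, 0.1271]
ee_rot: [-1.573, 0.002, 2.595]
wrist_force: [-0.2, 0.1, 2.8]
width: 0.0341
```

play_rows(
  steps=[
    {"x": 0,"y": 0,"z": 0.01,"rx": 0,"ry": 0,"rz": 0,"hand": 0.025},
    {"x": 0,"y": 0,"z": 0.01,"rx": 0,"ry": 0,"rz": 0,"hand": 0.025},
    {"x": 0,"y": 0,"z": 0,"rx": 0,"ry": 0,"rz": 0,"hand": 0.025},
    {"x": -0.013,"y": -0.0213,"z": 0,"rx": 0,"ry": 0,"rz": 0,"hand": 0.025},
    {"x": -0.013,"y": -0.0213,"z": 0,"rx": 0,"ry": 0,"rz": 0,"hand": 0.025},
    {"x": -0.013,"y": -0.0213,"z": 0,"rx": 0,"ry": 0,"rz": 0,"hand": 0.025},
    {"x": 0,"y": 0,"z": 0,"rx": 0,"ry": 0,"rz": 0,"hand": 0.025},
    {"x": 0,"y": 0,"z": 0.04,"rx": 0,"ry": 0,"rz": 0,"hand": 0.025},
  ],
)

```text
time: 15.4
tool_pos: [0.4253, 0.2308, 0.1822]
ee_rot: [-1.565, -0.005, 2.595]
wrist_force: [0.0, 0.3, -0.6]
width: 0.0344
```

play_rows(
  steps=[
    {"x": 0.0228,"y": -0.0421,"z": 0,"rx": 0,"ry": 0,"rz": -0.1556,"hand": 0.025},
    {"x": 0.0228,"y": -0.0421,"z": 0,"rx": 0,"ry": 0,"rz": -0.1556,"hand": 0.025},
    {"x": 0.0228,"y": -0.0421,"z": 0,"rx": 0,"ry": 0,"rz": -0.1556,"hand": 0.025},
    {"x": 0.0228,"y": -0.0421,"z": 0,"rx": 0,"ry": 0,"rz": -0.1556,"hand": 0.025},
    {"x": 0.0228,"y": -0.0421,"z": 0,"rx": 0,"ry": 0,"rz": -0.1556,"hand": 0.025},
    {"x": 0.0228,"y": -0.0421,"z": 0,"rx": 0,"ry": 0,"rz": -0.1556,"hand": 0.025},
    {"x": 0.0228,"y": -0.0421,"z": 0,"rx": 0,"ry": 0,"rz": -0.1556,"hand": 0.025},
    {"x": 0,"y": 0,"z": 0,"rx": 0,"ry": 0,"rz": 0,"hand": 0.025},
  ],
)

```text
time: 16.4
tool_pos: [0.5883, -0.0658, 0.1842]
ee_rot: [-1.57, 0.0, 1.502]
wrist_force: [-0.7, 0.4, -0.8]
width: 0.0338
```

Run:
```python
from h import *
s=view('side','s7',(180,60,380,260),3)
o=robot.get_obs(); print(o['tool_pos'],o['ee_rot'],o['wrist_force'],o['width'])
```

```text
[ 0.58760245 -0.06408991  0.18445565] [-1.56954855e+00 -9.99598106e-04  1.50475335e+00] [-0.07624187  0.8306764  -0.29041318] 0.03387479623412268
```

View pics/s7.png

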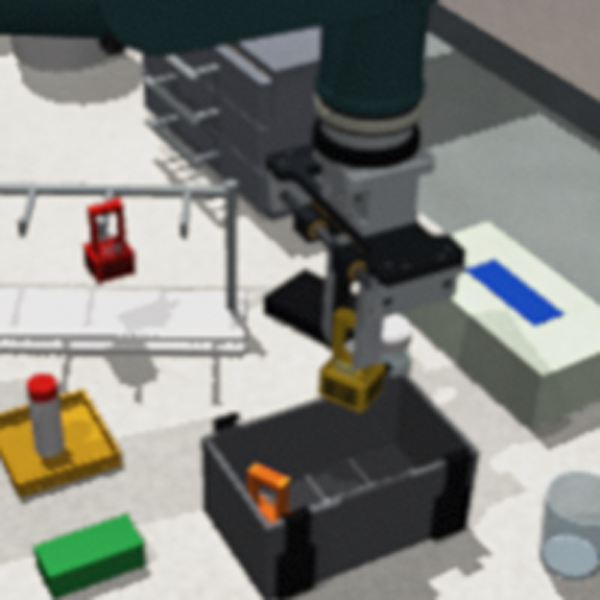

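play_rows(
  steps=[
    {"x": -0.001,"y": 0,"z": -0.05,"rx": 0,"ry": 0,"rz": 0,"hand": 0.025},
    {"x": 0,"y": 0,"z": -0.05,"rx": 0,"ry": 0,"rz": 0,"hand": 0.025},
    {"x": 0,"y": 0,"z": -0.025,"rx": 0,"ry": 0,"rz": 0,"hand": 0.025},
    {"x": 0,"y": 0,"z": -0.01,"rx": 0,"ry": 0,"rz": 0,"hand": 0.025},
    {"x": 0,"y": 0,"z": 0,"rx": 0,"ry": 0,"rz": 0,"hand": 0.025},
    {"x": 0,"y": 0,"z": 0,"rx": 0,"ry": 0,"rz": 0,"hand": 0.025},
  ],
)

```text
time: 17.2
tool_pos: [0.5871, -0.0632, 0.0525]
ee_rot: [-1.574, 0.0, 1.507]
wrist_force: [0.9, 1.2, -0.7]
width: 0.034
```

play_rows(
  steps=[
    {"x": 0,"y": 0,"z": -0.001,"rx": 0,"ry": 0,"rz": 0,"hand": 0.025},
    {"x": 0,"y": 0,"z": 0,"rx": 0,"ry": 0,"rz": 0,"hand": 0.025},
  ],
)

```text
time: 17.45
tool_pos: [0.5863, -0.0635, 0.0504]
ee_rot: [-1.572, 0.0, 1.506]
wrist_force: [0.4, -0.8, 0.2]
width: 0.0342
```

play_rows(
  steps=[
    {"x": 0,"y": 0,"z": -0.003,"rx": 0,"ry": 0,"rz": 0,"hand": 0.025},
    {"x": 0,"y": 0,"z": 0,"rx": 0,"ry": 0,"rz": 0,"hand": 0.025},
    {"x": 0,"y": 0,"z": 0,"rx": 0,"ry": 0,"rz": 0,"hand": 0.025},
  ],
)

```text
time: 17.82
tool_pos: [0.5857, -0.0634, 0.0463]
ee_rot: [-1.57, -0.0, 1.506]
wrist_force: [0.3, 0.3, -0.5]
width: 0.0341
```

play_rows(
  steps=[
    {"x": 0,"y": 0,"z": -0.001,"rx": 0,"ry": 0,"rz": 0,"hand": 0.025},
    {"x": 0,"y": 0,"z": 0,"rx": 0,"ry": 0,"rz": 0,"hand": 0.025},
  ],
)

```text
time: 18.08
tool_pos: [0.5859, -0.0634, 0.0462]
ee_rot: [-1.571, 0.0, 1.506]
wrist_force: [-2.1, -0.5, 4.4]
width: 0.0342
```

play_rows(
  steps=[
    {"x": 0,"y": 0,"z": 0.0005,"rx": 0,"ry": 0,"rz": 0,"hand": 0.045},
    {"x": 0,"y": 0,"z": 0,"rx": 0,"ry": 0,"rz": 0,"hand": 0.06},
    {"x": 0,"y": 0,"z": 0,"rx": 0,"ry": 0,"rz": 0,"hand": 0.06},
    {"x": 0,"y": 0,"z": 0.04,"rx": 0,"ry": 0,"rz": 0,"hand": 0.06},
    {"x": 0,"y": 0,"z": 0.06,"rx": 0,"ry": 0,"rz": 0,"hand": 0.06},
    {"x": 0,"y": 0,"z": 0.055,"rx": 0,"ry": 0,"rz": 0,"hand": 0.06},
    {"x": 0,"y": 0,"z": 0,"rx": 0,"ry": 0,"rz": 0,"hand": 0.06},
  ],
)

```text
time: 18.95
tool_pos: [0.5887, -0.0639, 0.2078]
ee_rot: [-1.583, 0.002, 1.506]
wrist_force: [-0.1, 0.1, 0.2]
width: 0.0599
```

play_rows(
  steps=[
    {"x": -0.0081,"y": 0.0457,"z": 0,"rx": 0,"ry": 0,"rz": 0.1556,"hand": 0.06},
    {"x": -0.0081,"y": 0.0457,"z": 0,"rx": 0,"ry": 0,"rz": 0.1556,"hand": 0.06},
    {"x": -0.0081,"y": 0.0457,"z": 0,"rx": 0,"ry": 0,"rz": 0.1556,"hand": 0.06},
    {"x": -0.0081,"y": 0.0457,"z": 0,"rx": 0,"ry": 0,"rz": 0.1556,"hand": 0.06},
    {"x": -0.0081,"y": 0.0457,"z": 0,"rx": 0,"ry": 0,"rz": 0.1556,"hand": 0.06},
    {"x": -0.0081,"y": 0.0457,"z": 0,"rx": 0,"ry": 0,"rz": 0.1556,"hand": 0.06},
    {"x": -0.0081,"y": 0.0457,"z": 0,"rx": 0,"ry": 0,"rz": 0.1556,"hand": 0.06},
    {"x": 0,"y": 0,"z": 0,"rx": 0,"ry": 0,"rz": 0,"hand": 0.06},
  ],
)

```text
time: 19.95
tool_pos: [0.5276, 0.2591, 0.199]
ee_rot: [-1.569, -0.002, 2.6]
wrist_force: [-1.3, 0.4, -0.3]
width: 0.0601
```

Run:
```python
from h import *
s=view('top','t8',(70,120,310,290),3)
o=robot.get_obs(); print(o['tool_pos'],o['ee_rot'],o['joint_positions'][5],o['width'])
```

```text
[0.52813969 0.2573199  0.19918919] [-1.56824295e+00 -1.47577073e-03  2.59656975e+00] -2.2394853428986727 0.060354309918227496
```

View pics/t8.png

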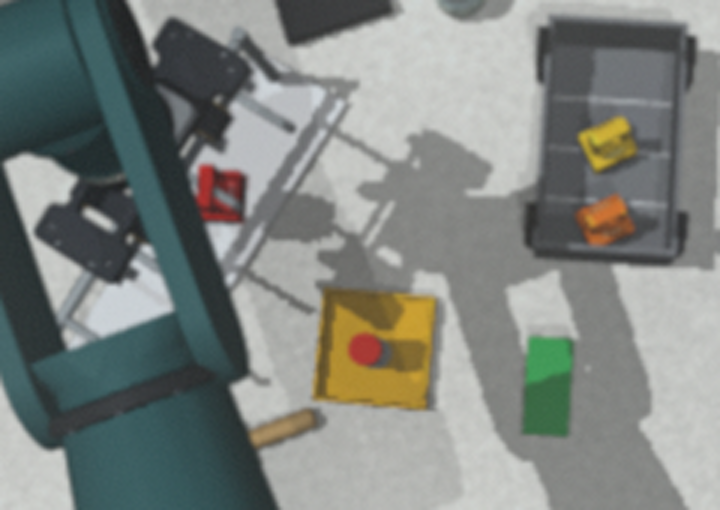

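Run:
```python
from h import *
import pickle
s=pickle.load(open('top0.pkl','rb')); im=cv2.resize(s['color'][160:255,80:200],None,fx=6,fy=6,interpolation=cv2.INTER_CUBIC); cv2.imwrite('pics/z8.png',im[...,::-1])
for n in('side','top'):
    s=snapshot(n);P=cloud(s);H=hsv(s)
    h,sa=H[...,0].astype(int),H[...,1]
    m=(h>=18)&(h<33)&(sa>130)&(abs(P[...,0]-.586)<.06)&(abs(P[...,1]+.064)<.05)
    q=P[m]; print(n,len(q),np.nanmax(q[:,2]),rect(q), rect(q[q[:,2]>.07]) )
```

```text
side 236 0.08284592125098689 [array([608.9, -46.8]), array([93.5, 43.4]), np.float64(35.5)] [array([587. , -63.9]), array([16.4, 34.6]), np.float64(24.5)]
top 205 0.08811428807657706 [array([588.3, -61.5]), array([35.2, 40.4]), np.float64(25.1)] [array([589.2, -61.7]), array([12.3, 33.1]), np.float64(26.2)]
```

View pics/z8.png

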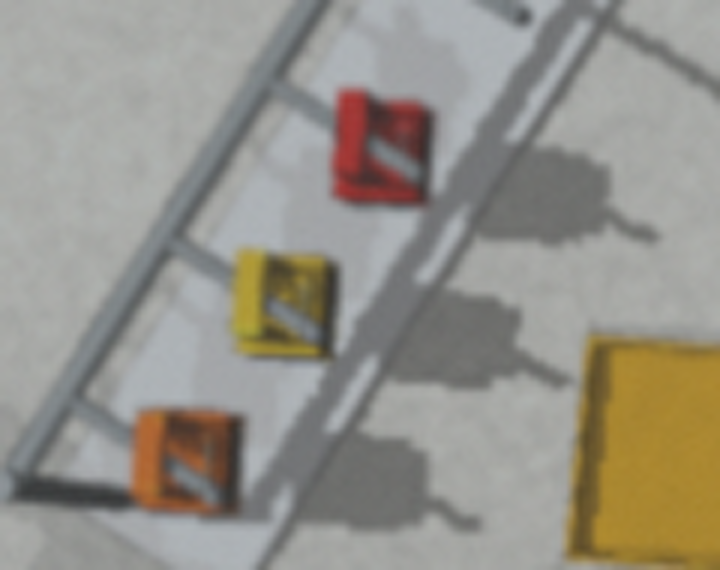

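play_rows(
  steps=[
    {"x": 0.001,"y": -0.0005,"z": -0.03,"rx": 0,"ry": 0,"rz": 0,"hand": 0.06},
    {"x": 0,"y": 0,"z": -0.03,"rx": 0,"ry": 0,"rz": 0,"hand": 0.06},
    {"x": 0,"y": 0,"z": -0.017,"rx": 0,"ry": 0,"rz": 0,"hand": 0.06},
    {"x": 0,"y": 0,"z": 0,"rx": 0,"ry": 0,"rz": 0,"hand": 0.025},
    {"x": 0,"y": 0,"z": 0,"rx": 0,"ry": 0,"rz": 0,"hand": 0.025},
    {"x": 0,"y": 0,"z": 0,"rx": 0,"ry": 0,"rz": 0,"hand": 0.025},
    {"x": 0,"y": 0,"z": 0,"rx": 0,"ry": 0,"rz": 0,"hand": 0.025},
  ],
)

```text
time: 20.98
tool_pos: [0.531, 0.2563, 0.1257]
ee_rot: [-1.573, 0.002, 2.595]
wrist_force: [1.1, 0.3, 2.7]
width: 0.0341
```

play_rows(
  steps=[
    {"x": 0,"y": 0,"z": 0.01,"rx": 0,"ry": 0,"rz": 0,"hand": 0.025},
    {"x": 0,"y": 0,"z": 0.01,"rx": 0,"ry": 0,"rz": 0,"hand": 0.025},
    {"x": 0,"y": 0,"z": 0,"rx": 0,"ry": 0,"rz": 0,"hand": 0.025},
    {"x": -0.013,"y": -0.0213,"z": 0,"rx": 0,"ry": 0,"rz": 0,"hand": 0.025},
    {"x": -0.013,"y": -0.0213,"z": 0,"rx": 0,"ry": 0,"rz": 0,"hand": 0.025},
    {"x": -0.013,"y": -0.0213,"z": 0,"rx": 0,"ry": 0,"rz": 0,"hand": 0.025},
    {"x": 0,"y": 0,"z": 0,"rx": 0,"ry": 0,"rz": 0,"hand": 0.025},
    {"x": 0,"y": 0,"z": 0.04,"rx": 0,"ry": 0,"rz": 0,"hand": 0.025},
  ],
)

```text
time: 21.98
tool_pos: [0.489, 0.1919, 0.1805]
ee_rot: [-1.565, -0.006, 2.595]
wrist_force: [0.6, 0.3, -0.3]
width: 0.0342
```

Run:
```python
from h import *
s=view('side','s9',(130,30,330,230),3)
o=robot.get_obs(); print(o['tool_pos'],o['ee_rot'],o['wrist_force'],o['width'])
```

```text
[0.49305021 0.19315163 0.18933278] [-1.57607399  0.0042122   2.59512358] [2.00121045 0.82976408 3.00875737] 0.033596656231499655
```

View pics/s9.png

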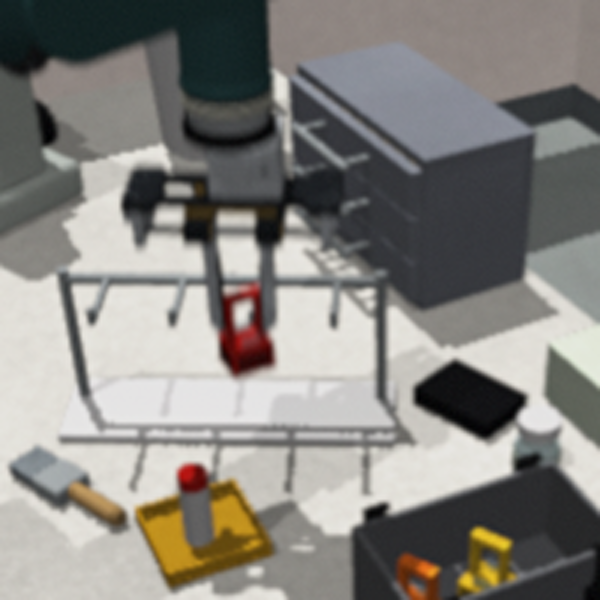

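play_rows(
  steps=[
    {"x": 0.0166,"y": -0.029,"z": 0,"rx": 0,"ry": 0,"rz": -0.177,"hand": 0.025},
    {"x": 0.0166,"y": -0.029,"z": 0,"rx": 0,"ry": 0,"rz": -0.177,"hand": 0.025},
    {"x": 0.0166,"y": -0.029,"z": 0,"rx": 0,"ry": 0,"rz": -0.177,"hand": 0.025},
    {"x": 0.0166,"y": -0.029,"z": 0,"rx": 0,"ry": 0,"rz": -0.177,"hand": 0.025},
    {"x": 0.0166,"y": -0.029,"z": 0,"rx": 0,"ry": 0,"rz": -0.177,"hand": 0.025},
    {"x": 0.0166,"y": -0.029,"z": 0,"rx": 0,"ry": 0,"rz": -0.177,"hand": 0.025},
    {"x": 0.0166,"y": -0.029,"z": 0,"rx": 0,"ry": 0,"rz": -0.177,"hand": 0.025},
    {"x": 0.0166,"y": -0.029,"z": 0,"rx": 0,"ry": 0,"rz": -0.177,"hand": 0.025},
  ],
)

```text
time: 23.02
tool_pos: [0.6253, -0.0402, 0.1837]
ee_rot: [-1.571, -0.001, 1.174]
wrist_force: [-0.2, 0.2, -0.1]
width: 0.034
```

play_rows(
  steps=[
    {"x": 0.0166,"y": -0.029,"z": 0,"rx": 0,"ry": 0,"rz": -0.177,"hand": 0.025},
    {"x": 0,"y": 0,"z": 0,"rx": 0,"ry": 0,"rz": 0,"hand": 0.025},
    {"x": 0,"y": 0,"z": 0,"rx": 0,"ry": 0,"rz": 0,"hand": 0.025},
  ],
)

```text
time: 23.4
tool_pos: [0.6407, -0.068, 0.1836]
ee_rot: [-1.57, -0.001, 1.004]
wrist_force: [-1.1, 0.5, 0.1]
width: 0.034
```

Run:
```python
from h import *
s=view('side','s10',(180,60,380,260),3)
o=robot.get_obs(); print(o['tool_pos'],o['ee_rot'],o['wrist_force'],o['width'])
```

```text
[ 0.64054507 -0.06768245  0.18387072] [-1.57034259e+00 -5.99725911e-04  1.00429069e+00] [-0.13406513  0.03437439  0.09749484] 0.033996625215842326
```

View pics/s10.png

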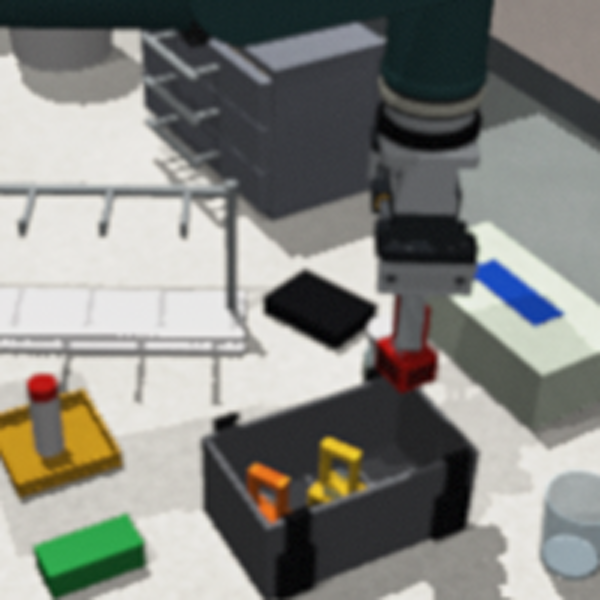

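play_rows(
  steps=[
    {"x": 0,"y": 0,"z": -0.05,"rx": 0,"ry": 0,"rz": 0,"hand": 0.025},
    {"x": 0,"y": 0,"z": -0.05,"rx": 0,"ry": 0,"rz": 0,"hand": 0.025},
    {"x": 0,"y": 0,"z": -0.025,"rx": 0,"ry": 0,"rz": 0,"hand": 0.025},
    {"x": 0,"y": 0,"z": -0.009,"rx": 0,"ry": 0,"rz": 0,"hand": 0.025},
    {"x": 0,"y": 0,"z": 0,"rx": 0,"ry": 0,"rz": 0,"hand": 0.025},
    {"x": 0,"y": 0,"z": -0.003,"rx": 0,"ry": 0,"rz": 0,"hand": 0.025},
    {"x": 0,"y": 0,"z": 0,"rx": 0,"ry": 0,"rz": 0,"hand": 0.025},
    {"x": 0,"y": 0,"z": 0,"rx": 0,"ry": 0,"rz": 0,"hand": 0.025},
  ],
)

```text
time: 24.45
tool_pos: [0.641, -0.069, 0.0479]
ee_rot: [-1.572, -0.001, 1.002]
wrist_force: [-0.2, 0.4, 0.3]
width: 0.0342
```

play_rows(
  steps=[
    {"x": 0,"y": 0,"z": -0.001,"rx": 0,"ry": 0,"rz": 0,"hand": 0.025},
    {"x": 0,"y": 0,"z": 0,"rx": 0,"ry": 0,"rz": 0,"hand": 0.025},
  ],
)

```text
time: 24.7
tool_pos: [0.6404, -0.0689, 0.0459]
ee_rot: [-1.571, -0.0, 1.002]
wrist_force: [0.1, -0.0, 0.2]
width: 0.0339
```

play_rows(
  steps=[
    {"x": 0,"y": 0,"z": -0.001,"rx": 0,"ry": 0,"rz": 0,"hand": 0.025},
    {"x": 0,"y": 0,"z": 0,"rx": 0,"ry": 0,"rz": 0,"hand": 0.025},
  ],
)

```text
time: 24.95
tool_pos: [0.6404, -0.0689, 0.0449]
ee_rot: [-1.571, -0.0, 1.002]
wrist_force: [0.6, -0.4, -0.9]
width: 0.0341
```

play_rows(
  steps=[
    {"x": 0,"y": 0,"z": -0.001,"rx": 0,"ry": 0,"rz": 0,"hand": 0.025},
    {"x": 0,"y": 0,"z": 0,"rx": 0,"ry": 0,"rz": 0,"hand": 0.025},
  ],
)

```text
time: 25.2
tool_pos: [0.6406, -0.0689, 0.0448]
ee_rot: [-1.571, -0.0, 1.002]
wrist_force: [-1.2, 1.3, 4.1]
width: 0.0338
```

play_rows(
  steps=[
    {"x": 0,"y": 0,"z": 0.0005,"rx": 0,"ry": 0,"rz": 0,"hand": 0.045},
    {"x": 0,"y": 0,"z": 0,"rx": 0,"ry": 0,"rz": 0,"hand": 0.06},
    {"x": 0,"y": 0,"z": 0,"rx": 0,"ry": 0,"rz": 0,"hand": 0.06},
    {"x": 0,"y": 0,"z": 0.04,"rx": 0,"ry": 0,"rz": 0,"hand": 0.06},
    {"x": 0,"y": 0,"z": 0.06,"rx": 0,"ry": 0,"rz": 0,"hand": 0.06},
    {"x": 0,"y": 0,"z": 0.06,"rx": 0,"ry": 0,"rz": 0,"hand": 0.06},
    {"x": -0.04,"y": 0.04,"z": 0,"rx": 0,"ry": 0,"rz": -0.166,"hand": 0.06},
    {"x": -0.04,"y": 0.04,"z": 0,"rx": 0,"ry": 0,"rz": -0.166,"hand": 0.06},
  ],
)

```text
time: 26.2
tool_pos: [0.5604, 0.0116, 0.2056]
ee_rot: [-1.572, -0.002, 0.663]
wrist_force: [1.2, 0.9, -0.7]
width: 0.06
```

play_rows(
  steps=[
    {"x": -0.04,"y": 0.04,"z": 0,"rx": 0,"ry": 0,"rz": 0,"hand": 0.06},
    {"x": -0.04,"y": 0.04,"z": 0,"rx": 0,"ry": 0,"rz": 0,"hand": 0.06},
    {"x": -0.04,"y": 0.04,"z": 0,"rx": 0,"ry": 0,"rz": 0,"hand": 0.06},
    {"x": -0.04,"y": 0.04,"z": 0,"rx": 0,"ry": 0,"rz": 0,"hand": 0.06},
    {"x": 0,"y": 0,"z": 0,"rx": 0,"ry": 0,"rz": 0,"hand": 0.06},
  ],
)

```text
time: 26.82
tool_pos: [0.3984, 0.1732, 0.205]
ee_rot: [-1.571, -0.001, 0.675]
wrist_force: [-0.1, -0.6, 0.4]
width: 0.06
```

```bash
cat >> h.py <<'E'
def pads(s,zlo=.02,zhi=.13,verbose=True):
    P=cloud(s);H=hsv(s); h,sa=H[...,0].astype(int),H[...,1]
    m=(h>=18)&(h<33)&(sa>140)
    C,l=comps(m,18); out=[]
    for i,st,c in C:
        if st[4]>130: continue
        q=P[l==i]; q=q[~np.isnan(q[:,2])]
        if len(q)<8 or not zlo<np.median(q[:,2])<zhi or q[:,1].mean()>.08: continue
        out.append(np.r_[onplane(s,c,np.median(q[:,2]))[0][:2],np.median(q[:,2])])
        if verbose: print(c,out[-1].round(4),'med',np.median(q,0).round(4),len(q))
    return np.array(out)
E
python3 - <<'E'
from h import *
o=robot.get_obs(); print(o['tool_pos'],o['ee_rot'])
for n in('top','side'):
    s=snapshot(n); save(s,n+'11'); print(n); p=pads(s); caserim(s)
    print(p.mean(0))
E
```

```text
[0.39844426 0.17319511 0.2049672 ] [-1.57067520e+00 -1.48071371e-03  6.75480169e-01]
top
[369.9, 179.9] [ 0.554  -0.3197  0.0363] med [ 0.5537 -0.3199  0.0363] 33
[389.1, 203.7] [ 0.4908 -0.3689  0.0361] med [ 0.4902 -0.3686  0.0361] 32
[326.4, 215.3] [ 0.4614 -0.2024  0.0356] med [ 0.4619 -0.2013  0.0356] 34
[345.6, 239.4] [ 0.3986 -0.2511  0.0359] med [ 0.3984 -0.2515  0.0359] 32
case [ 0.5859 -0.063 ] deg -3.83 half 0.09629523776990215 0.057368169007697575 slopes [np.float64(-0.0052), np.float64(-0.0055)] [np.float64(-0.0006), np.float64(0.0006)] [np.int64(80), np.int64(74), np.int64(87), np.int64(92)]
[ 0.47618671 -0.28552929  0.03600597]
side
[279.5, 280.1] [ 0.4592 -0.2061  0.0348] med [ 0.459  -0.2061  0.0348] 56
[344.1, 299.9] [ 0.5521 -0.3228  0.034 ] med [ 0.5523 -0.3229  0.034 ] 64
[266.9, 308.0] [ 0.3967 -0.2551  0.0345] med [ 0.3966 -0.2551  0.0345] 67
[335.1, 330.2] [ 0.4889 -0.3726  0.0352] med [ 0.4892 -0.3728  0.0352] 73
case [ 0.5838 -0.0653] deg -3.64 half 0.09749782580376892 0.05756881491027098 slopes [np.float64(-0.0055), np.float64(-0.002)] [np.float64(0.0004), np.float64(-0.0004)] [np.int64(72), np.int64(70), np.int64(109), np.int64(127)]
[ 0.47424121 -0.28912332  0.03461348]
```

View pics/top11.png

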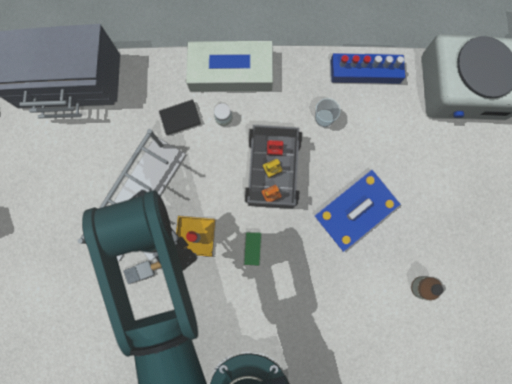

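View pics/side11.png

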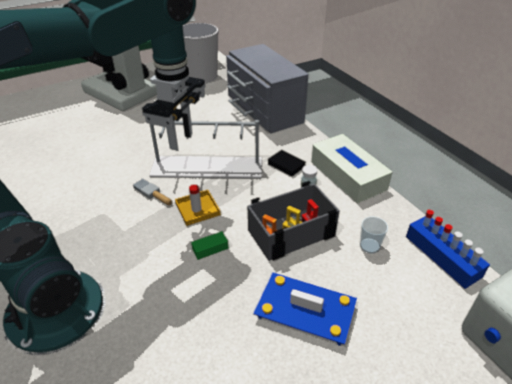

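play_rows(
  steps=[
    {"x": 0.0096,"y": -0.0575,"z": 0,"rx": 0,"ry": 0,"rz": -0.008,"hand": 0.05},
    {"x": 0.0096,"y": -0.0575,"z": 0,"rx": 0,"ry": 0,"rz": 0,"hand": 0.05},
    {"x": 0.0096,"y": -0.0575,"z": 0,"rx": 0,"ry": 0,"rz": 0,"hand": 0.05},
    {"x": 0.0096,"y": -0.0575,"z": 0,"rx": 0,"ry": 0,"rz": 0,"hand": 0.05},
    {"x": 0.0096,"y": -0.0575,"z": 0,"rx": 0,"ry": 0,"rz": 0,"hand": 0.05},
    {"x": 0.0096,"y": -0.0575,"z": 0,"rx": 0,"ry": 0,"rz": 0,"hand": 0.05},
    {"x": 0.0096,"y": -0.0575,"z": 0,"rx": 0,"ry": 0,"rz": 0,"hand": 0.05},
    {"x": 0.0096,"y": -0.0575,"z": 0,"rx": 0,"ry": 0,"rz": 0,"hand": 0.05},
  ],
)

```text
time: 27.92
tool_pos: [0.4769, -0.2931, 0.2039]
ee_rot: [-1.571, 0.0, 0.659]
wrist_force: [1.2, 0.4, 0.9]
width: 0.0499
```

play_rows(
  steps=[
    {"x": 0,"y": 0,"z": -0.05,"rx": 0,"ry": 0,"rz": 0,"hand": 0.05},
    {"x": 0,"y": 0,"z": -0.03,"rx": 0,"ry": 0,"rz": 0,"hand": 0.05},
    {"x": 0,"y": 0,"z": 0,"rx": 0,"ry": 0,"rz": 0,"hand": 0.05},
    {"x": 0,"y": 0,"z": 0,"rx": 0,"ry": 0,"rz": 0,"hand": 0.05},
  ],
)

```text
time: 28.42
tool_pos: [0.4777, -0.2903, 0.1257]
ee_rot: [-1.573, -0.0, 0.661]
wrist_force: [-0.3, -0.5, -0.5]
width: 0.05
```

Run:
```python
from h import *
o=robot.get_obs(); print(o['tool_pos'],o['ee_rot'])
s=view('side','s12',(200,180,400,380),3); print('side');p=pads(s)
s=view('top','t12',(260,130,460,280),3); print('top');p=pads(s)
```

```text
[ 0.47767952 -0.29030879  0.12571266] [-1.57267142e+00 -3.89021370e-04  6.60712969e-01]
side
[279.5, 280.1] [ 0.4592 -0.2061  0.0348] med [ 0.4589 -0.2067  0.0348] 56
[344.1, 299.9] [ 0.5522 -0.3227  0.0339] med [ 0.5525 -0.3231  0.0339] 64
[266.8, 308.0] [ 0.3967 -0.2547  0.0341] med [ 0.3963 -0.255   0.0341] 65
[335.2, 330.1] [ 0.4892 -0.3725  0.0352] med [ 0.4891 -0.3727  0.0352] 74
top
[326.2, 215.3] [ 0.4614 -0.2019  0.0351] med [ 0.4621 -0.2015  0.0351] 36
```

View pics/s12.png

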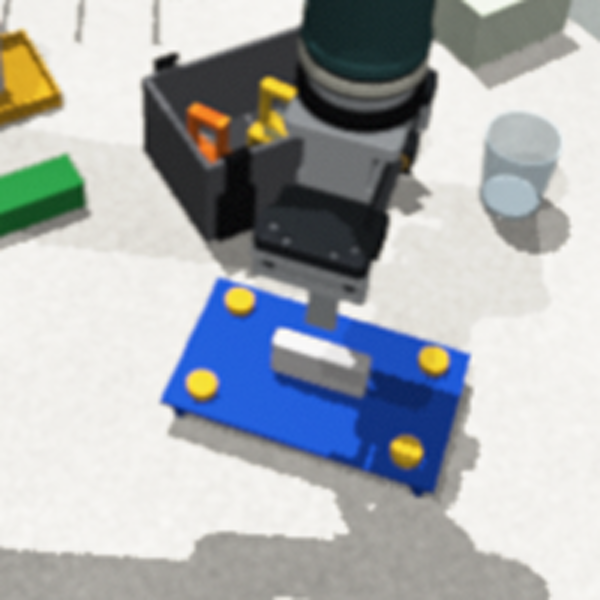

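play_rows(
  steps=[
    {"x": -0.0025,"y": 0.003,"z": -0.03,"rx": 0,"ry": 0,"rz": 0.006,"hand": 0.05},
    {"x": 0,"y": 0,"z": -0.03,"rx": 0,"ry": 0,"rz": 0,"hand": 0.05},
    {"x": 0,"y": 0,"z": -0.02,"rx": 0,"ry": 0,"rz": 0,"hand": 0.05},
    {"x": 0,"y": 0,"z": -0.01,"rx": 0,"ry": 0,"rz": 0,"hand": 0.05},
    {"x": 0,"y": 0,"z": 0,"rx": 0,"ry": 0,"rz": 0,"hand": 0.05},
    {"x": 0,"y": 0,"z": 0,"rx": 0,"ry": 0,"rz": 0,"hand": 0.05},
  ],
)

```text
time: 29.28
tool_pos: [0.4757, -0.2865, 0.0361]
ee_rot: [-1.574, -0.001, 0.668]
wrist_force: [-0.5, -1.1, 0.5]
width: 0.0502
```

play_rows(
  steps=[
    {"x": 0,"y": 0,"z": -0.001,"rx": 0,"ry": 0,"rz": 0,"hand": 0.03},
    {"x": 0,"y": 0,"z": 0,"rx": 0,"ry": 0,"rz": 0,"hand": 0.005},
    {"x": 0,"y": 0,"z": 0,"rx": 0,"ry": 0,"rz": 0,"hand": 0.005},
    {"x": 0,"y": 0,"z": 0,"rx": 0,"ry": 0,"rz": 0,"hand": 0.005},
    {"x": 0,"y": 0,"z": 0,"rx": 0,"ry": 0,"rz": 0,"hand": 0.005},
  ],
)

```text
time: 29.9
tool_pos: [0.4748, -0.286, 0.0336]
ee_rot: [-1.571, 0.0, 0.668]
wrist_force: [0.1, -1.0, 1.2]
width: 0.0159
```

play_rows(
  steps=[
    {"x": 0,"y": 0,"z": 0.02,"rx": 0,"ry": 0,"rz": 0,"hand": 0.005},
    {"x": 0,"y": 0,"z": 0.04,"rx": 0,"ry": 0,"rz": 0,"hand": 0.005},
    {"x": 0,"y": 0,"z": 0.04,"rx": 0,"ry": 0,"rz": 0,"hand": 0.005},
    {"x": 0,"y": 0,"z": 0.04,"rx": 0,"ry": 0,"rz": 0,"hand": 0.005},
    {"x": 0,"y": 0,"z": 0,"rx": 0,"ry": 0,"rz": 0,"hand": 0.005},
    {"x": 0,"y": 0,"z": 0,"rx": 0,"ry": 0,"rz": 0,"hand": 0.005},
  ],
)

```text
time: 30.65
tool_pos: [0.4741, -0.2854, 0.1716]
ee_rot: [-1.568, 0.001, 0.668]
wrist_force: [0.3, -0.5, -1.7]
width: 0.0158
```

Run:
```python
from h import *
o=robot.get_obs(); print(o['tool_pos'],o['ee_rot'],o['wrist_force'],o['width'])
s=view('side','s13',(200,130,400,330),3); print('side');p=pads(s,.1,.25)
s=view('top','t13',(260,100,460,280),3); print('top');p=pads(s,.1,.25)
```

```text
[ 0.47408338 -0.28535471  0.17161044] [-1.56801489e+00  5.83298476e-04  6.68007218e-01] [ 0.27282593 -0.51395912 -1.73898459] 0.01578483558925503
side
[279.9, 237.5] [ 0.4564 -0.2037  0.1735] med [ 0.4539 -0.2045  0.1735] 44
[352.8, 258.4] [ 0.5504 -0.323   0.1725] med [ 0.5502 -0.3227  0.1725] 74
[267.4, 266.2] [ 0.3957 -0.2552  0.1732] med [ 0.3961 -0.2547  0.1732] 78
[343.5, 289.3] [ 0.4882 -0.3721  0.1723] med [ 0.4887 -0.3723  0.1723] 91
top
[334.5, 210.6] [ 0.4598 -0.2021  0.173 ] med [ 0.4591 -0.2013  0.173 ] 49
[356.2, 237.4] [ 0.3976 -0.2511  0.1736] med [ 0.3983 -0.2508  0.1736] 52
```

View pics/s13.png

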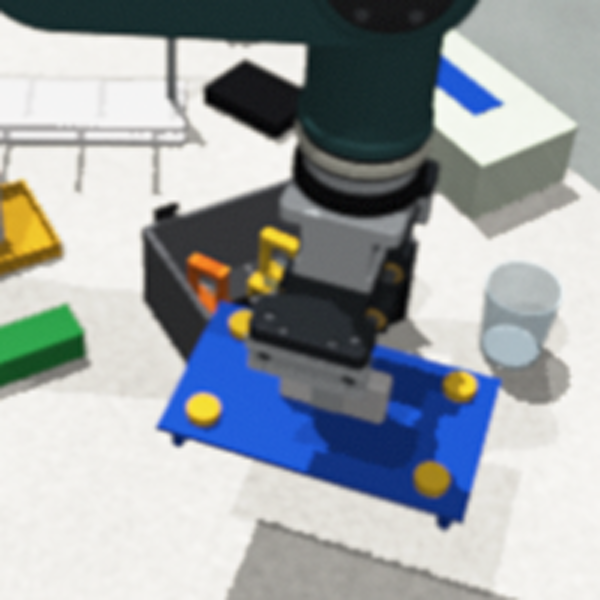

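play_rows(
  steps=[
    {"x": 0.0183,"y": 0.037,"z": 0,"rx": 0,"ry": 0,"rz": 0.14,"hand": 0.005},
    {"x": 0.0183,"y": 0.037,"z": 0,"rx": 0,"ry": 0,"rz": 0.14,"hand": 0.005},
    {"x": 0.0183,"y": 0.037,"z": 0,"rx": 0,"ry": 0,"rz": 0.14,"hand": 0.005},
    {"x": 0.0183,"y": 0.037,"z": 0,"rx": 0,"ry": 0,"rz": 0.14,"hand": 0.005},
    {"x": 0.0183,"y": 0.037,"z": 0,"rx": 0,"ry": 0,"rz": 0.14,"hand": 0.005},
    {"x": 0.0183,"y": 0.037,"z": 0,"rx": 0,"ry": 0,"rz": 0.136,"hand": 0.005},
    {"x": 0,"y": 0,"z": 0,"rx": 0,"ry": 0,"rz": 0,"hand": 0.005},
    {"x": 0,"y": 0,"z": 0,"rx": 0,"ry": 0,"rz": 0,"hand": 0.005},
  ],
)

```text
time: 31.75
tool_pos: [0.5837, -0.064, 0.1717]
ee_rot: [-1.568, 0.0, 1.503]
wrist_force: [-0.2, -0.7, -1.8]
width: 0.0159
```

Run:
```python
from h import *
o=robot.get_obs(); print(o['tool_pos'],o['ee_rot'],o['wrist_force'],o['width'])
s=view('side','s14',(200,80,400,280),3); print('side');p=pads(s,.1,.25)
s=view('top','t14',(200,80,380,260),3); print('top');p=pads(s,.1,.25)
```

```text
[ 0.58373218 -0.06403838  0.17171737] [-1.56754159e+00  1.62820164e-04  1.50342797e+00] [-0.18002296 -0.65530322 -1.80567709] 0.015858694717799847
side
[258.6, 181.0] [ 0.5113 -0.0221  0.1723] med [ 0.5113 -0.0237  0.1723] 45
[329.9, 182.9] [ 0.6536 -0.113   0.1727] med [ 0.6541 -0.1128  0.1727] 42
[274.3, 201.1] [ 0.5054 -0.1025  0.1732] med [ 0.5053 -0.1024  0.1732] 51
top
[255.4, 187.9] [ 0.5131 -0.0195  0.1739] med [ 0.5131 -0.0186  0.1739] 46
[288.5, 189.8] [ 0.5083 -0.096   0.175 ] med [ 0.5079 -0.0948  0.175 ] 31
```

View pics/s14.png

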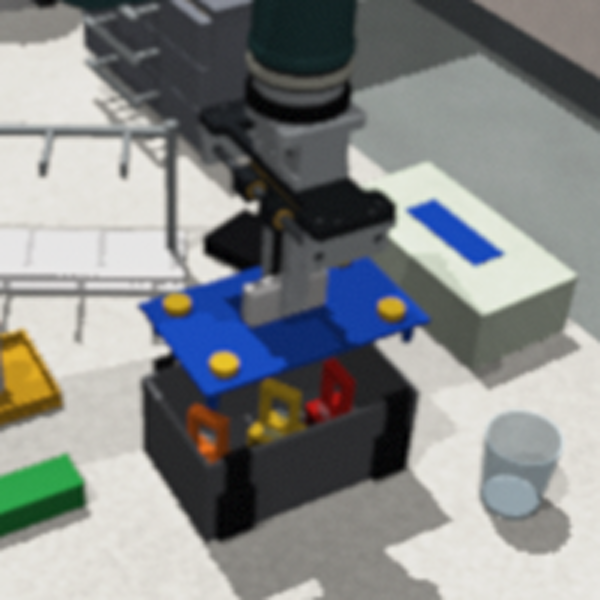

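View pics/t14.png

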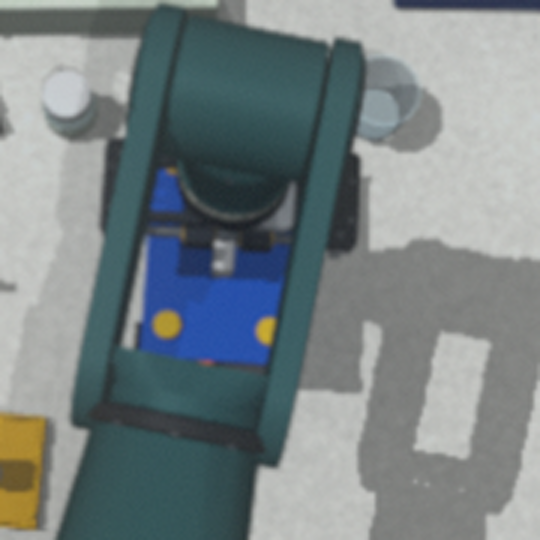

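play_rows(
  steps=[
    {"x": 0.0012,"y": 0.002,"z": -0.02,"rx": 0,"ry": 0,"rz": 0.005,"hand": 0.005},
    {"x": 0,"y": 0,"z": -0.017,"rx": 0,"ry": 0,"rz": 0,"hand": 0.005},
    {"x": 0,"y": 0,"z": 0,"rx": 0,"ry": 0,"rz": 0,"hand": 0.005},
    {"x": 0,"y": 0,"z": 0,"rx": 0,"ry": 0,"rz": 0,"hand": 0.005},
  ],
)

```text
time: 32.35
tool_pos: [0.5859, -0.0624, 0.1369]
ee_rot: [-1.571, 0.0, 1.508]
wrist_force: [0.0, -0.9, -1.0]
width: 0.016
```

```bash
cat >> h.py <<'E'
CASE={'top':((.586,-.063),-3.85),'side':((.58375,-.0653),-3.6)}
def padcmp(n,s,zlo,zhi):
    c,a=CASE[n]; a=np.radians(a); R=np.array([[np.cos(a),-np.sin(a)],[np.sin(a),np.cos(a)]])
    for p in pads(s,zlo,zhi,False):
        q=R.T@(p[:2]-c); r=np.array([np.sign(q[0])*.075,np.sign(q[1])*.04])
        if abs(q-r).max()<.02: print(n,'nominal',r,'need shift in case axes mm',((r-q)*1000).round(1),'z',p[2].round(4))
E
python3 - <<'E'
from h import *
o=robot.get_obs(); print(o['tool_pos'],o['ee_rot'],o['wrist_force'],o['width'])
for n in('side','top'):
    s=view(n,n[0]+'15',(200,80,400,280),3); padcmp(n,s,.08,.25)
E
```

```text
[ 0.58588637 -0.06235464  0.13688716] [-1.57130343e+00  6.18836061e-05  1.50829732e+00] [ 0.00098427 -0.94444662 -0.95121582] 0.015982723404156043
side nominal [-0.075  0.04 ] need shift in case axes mm [-1.3  1.3] z 0.1381
side nominal [ 0.075 -0.04 ] need shift in case axes mm [-0.2  0.1] z 0.1376
side nominal [-0.075 -0.04 ] need shift in case axes mm [-1.3  0.7] z 0.1383
top nominal [-0.075  0.04 ] need shift in case axes mm [-1.8 -0.8] z 0.1387
top nominal [-0.075 -0.04 ] need shift in case axes mm [-2.2 -3.9] z 0.14
```

View pics/s15.png

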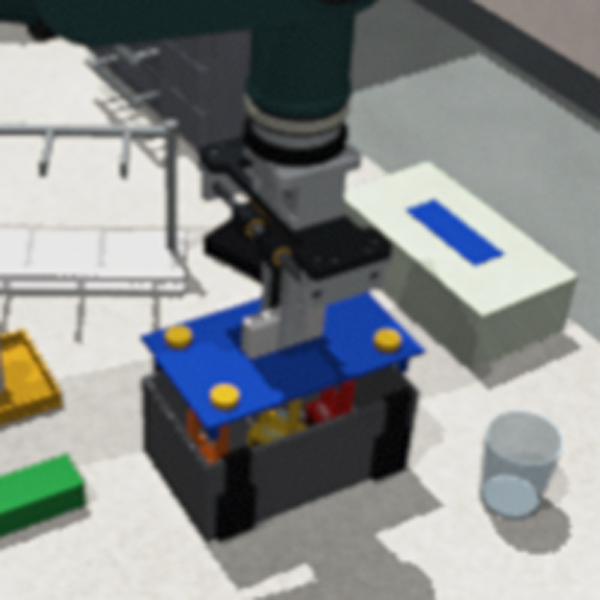

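play_rows(
  steps=[
    {"x": -0.0013,"y": 0,"z": -0.008,"rx": 0,"ry": 0,"rz": 0,"hand": 0.005},
    {"x": 0,"y": 0,"z": -0.004,"rx": 0,"ry": 0,"rz": 0,"hand": 0.005},
    {"x": 0,"y": 0,"z": -0.002,"rx": 0,"ry": 0,"rz": 0,"hand": 0.005},
    {"x": 0,"y": 0,"z": 0,"rx": 0,"ry": 0,"rz": 0,"hand": 0.005},
  ],
)

```text
time: 32.95
tool_pos: [0.5843, -0.0618, 0.1222]
ee_rot: [-1.57, -0.0, 1.509]
wrist_force: [0.3, -0.3, -1.4]
width: 0.0155
```

Run:
```python
from h import *
o=robot.get_obs(); print(o['tool_pos'],o['ee_rot'],o['wrist_force'],o['width'])
for n in('side','top'):
    s=view(n,n[0]+'16',(200,80,400,280),3); padcmp(n,s,.08,.25)
```

```text
[ 0.58432376 -0.06179883  0.12217028] [-1.57021669e+00 -1.84150559e-04  1.50912217e+00] [ 0.25150082 -0.34203284 -1.37267635] 0.015542677495397058
side nominal [-0.075  0.04 ] need shift in case axes mm [-0.2 -0.3] z 0.1228
side nominal [ 0.075 -0.04 ] need shift in case axes mm [ 1.4 -0. ] z 0.1235
side nominal [-0.075 -0.04 ] need shift in case axes mm [ 0.3 -0. ] z 0.1231
top nominal [-0.075  0.04 ] need shift in case axes mm [ 0.3 -0.8] z 0.1246
top nominal [-0.075 -0.04 ] need shift in case axes mm [-0.9 -4.4] z 0.1247
```

play_rows(
  steps=[
    {"x": 0,"y": -0.0004,"z": -0.003,"rx": 0,"ry": 0,"rz": 0,"hand": 0.005},
    {"x": 0,"y": 0,"z": -0.002,"rx": 0,"ry": 0,"rz": 0,"hand": 0.005},
    {"x": 0,"y": 0,"z": 0,"rx": 0,"ry": 0,"rz": 0,"hand": 0.005},
  ],
)

```text
time: 33.42
tool_pos: [0.5842, -0.0629, 0.117]
ee_rot: [-1.57, 0.001, 1.509]
wrist_force: [-0.2, -0.7, -2.7]
width: 0.016
```

play_rows(
  steps=[
    {"x": 0,"y": 0,"z": -0.003,"rx": 0,"ry": 0,"rz": 0,"hand": 0.005},
    {"x": 0,"y": 0,"z": -0.003,"rx": 0,"ry": 0,"rz": 0,"hand": 0.005},
    {"x": 0,"y": 0,"z": 0,"rx": 0,"ry": 0,"rz": 0,"hand": 0.005},
  ],
)

```text
time: 33.8
tool_pos: [0.5848, -0.063, 0.1115]
ee_rot: [-1.572, 0.001, 1.509]
wrist_force: [0.9, -3.4, -1.5]
width: 0.0162
```

play_rows(
  steps=[
    {"x": 0,"y": 0,"z": -0.003,"rx": 0,"ry": 0,"rz": 0,"hand": 0.005},
    {"x": 0,"y": 0,"z": 0,"rx": 0,"ry": 0,"rz": 0,"hand": 0.005},
  ],
)

```text
time: 34.05
tool_pos: [0.5849, -0.0633, 0.1092]
ee_rot: [-1.572, 0.002, 1.509]
wrist_force: [-0.4, -6.2, 2.0]
width: 0.0155
```

Run:
```python
from h import *
o=robot.get_obs(); print(o['tool_pos'],o['ee_rot'],o['wrist_force'],o['width'])
for n in('side','top'):
    s=view(n,n[0]+'17',(200,80,400,280),3); padcmp(n,s,.08,.25)
```

```text
[ 0.58489387 -0.06327915  0.10920834] [-1.57224309  0.00165304  1.50853205] [-0.37281658 -6.16346775  1.96759479] 0.015467046956393648
side nominal [-0.075  0.04 ] need shift in case axes mm [-0.9  1.8] z 0.1104
side nominal [ 0.075 -0.04 ] need shift in case axes mm [0.3 1.3] z 0.11
side nominal [-0.075 -0.04 ] need shift in case axes mm [0.3 2.1] z 0.111
top nominal [-0.075  0.04 ] need shift in case axes mm [-0.5  0. ] z 0.1108
top nominal [-0.075 -0.04 ] need shift in case axes mm [-1.3 -3. ] z 0.1118
```

View pics/s17.png

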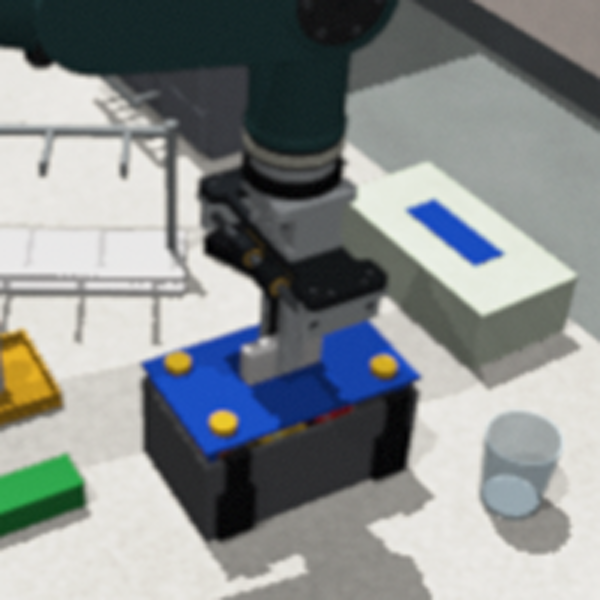

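play_rows(
  steps=[
    {"x": 0,"y": -0.001,"z": 0,"rx": 0,"ry": 0,"rz": 0,"hand": 0.005},
    {"x": 0,"y": 0,"z": 0,"rx": 0,"ry": 0,"rz": 0,"hand": 0.005},
    {"x": 0,"y": 0,"z": 0,"rx": 0,"ry": 0,"rz": 0,"hand": 0.005},
  ],
)

```text
time: 34.52
tool_pos: [0.5849, -0.0634, 0.109]
ee_rot: [-1.572, 0.0, 1.509]
wrist_force: [0.5, -4.4, 2.6]
width: 0.0159
```

play_rows(
  steps=[
    {"x": 0,"y": 0,"z": 0,"rx": 0,"ry": 0,"rz": 0,"hand": 0.03},
    {"x": 0,"y": 0,"z": 0,"rx": 0,"ry": 0,"rz": 0,"hand": 0.04},
    {"x": 0,"y": 0,"z": 0,"rx": 0,"ry": 0,"rz": 0,"hand": 0.04},
    {"x": 0,"y": 0,"z": 0.04,"rx": 0,"ry": 0,"rz": 0,"hand": 0.04},
    {"x": 0,"y": 0,"z": 0.03,"rx": 0,"ry": 0,"rz": 0,"hand": 0.04},
    {"x": 0,"y": 0,"z": 0,"rx": 0,"ry": 0,"rz": 0,"hand": 0.0},
    {"x": 0,"y": 0,"z": 0,"rx": 0,"ry": 0,"rz": 0,"hand": 0.0},
  ],
)

```text
time: 35.4
tool_pos: [0.5838, -0.0629, 0.1769]
ee_rot: [-1.569, -0.001, 1.509]
wrist_force: [-0.0, 0.1, -0.3]
width: 0.0233
```

Run:
```python
from h import *
o=robot.get_obs(); print(o['tool_pos'],o['ee_rot'],o['wrist_force'],o['width'])
for n in('side','top'):
    s=view(n,n[0]+'18',(200,80,400,280),3); padcmp(n,s,.08,.25)
```

```text
[ 0.58383077 -0.06292908  0.17690948] [-1.56855086e+00 -7.37285485e-04  1.50923150e+00] [-0.03761728  0.13165489 -0.30092542] 0.02334318656946403
side nominal [0.075 0.04 ] need shift in case axes mm [0.  2.1] z 0.1093
side nominal [-0.075  0.04 ] need shift in case axes mm [-0.6  2.3] z 0.1096
side nominal [ 0.075 -0.04 ] need shift in case axes mm [0.8 1.9] z 0.108
side nominal [-0.075 -0.04 ] need shift in case axes mm [0.3 1.8] z 0.1085
top nominal [-0.075  0.04 ] need shift in case axes mm [-0.3  0.5] z 0.1106
top nominal [-0.075 -0.04 ] need shift in case axes mm [-1.2 -1.2] z 0.11
```

View pics/s18.png

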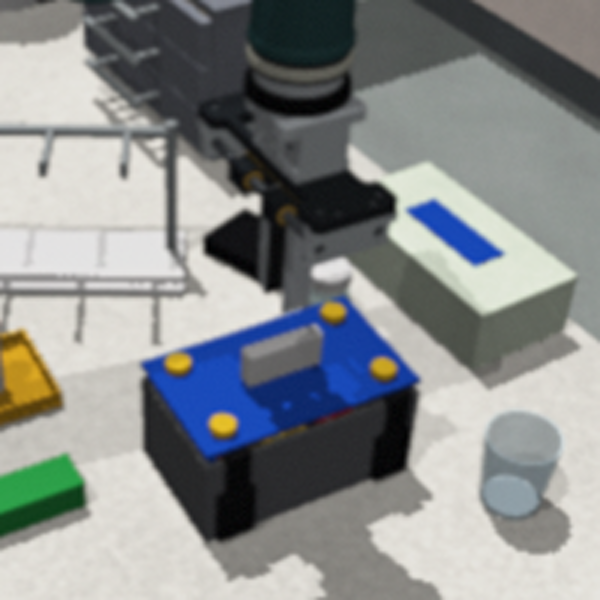

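play_rows(
  steps=[
    {"x": -0.036,"y": 0.0213,"z": 0,"rx": 0,"ry": 0,"rz": 0,"hand": 0.0},
    {"x": -0.035,"y": 0.0212,"z": 0,"rx": 0,"ry": 0,"rz": 0,"hand": 0.0},
    {"x": 0,"y": 0,"z": -0.04,"rx": 0,"ry": 0,"rz": 0,"hand": 0.0},
    {"x": 0,"y": 0,"z": -0.02,"rx": 0,"ry": 0,"rz": 0,"hand": 0.0},
    {"x": 0,"y": 0,"z": 0,"rx": 0,"ry": 0,"rz": 0,"hand": 0.0},
    {"x": 0,"y": 0,"z": 0,"rx": 0,"ry": 0,"rz": 0,"hand": 0.0},
  ],
)

```text
time: 36.25
tool_pos: [0.5137, -0.0208, 0.1187]
ee_rot: [-1.571, -0.0, 1.509]
wrist_force: [0.0, 0.4, 0.1]
width: 0.0006
```

play_rows(
  steps=[
    {"x": -0.0008,"y": 0,"z": -0.006,"rx": 0,"ry": 0,"rz": 0,"hand": 0.0},
    {"x": 0,"y": 0,"z": -0.005,"rx": 0,"ry": 0,"rz": 0,"hand": 0.0},
    {"x": 0,"y": 0,"z": -0.003,"rx": 0,"ry": 0,"rz": 0,"hand": 0.0},
    {"x": 0,"y": 0,"z": 0,"rx": 0,"ry": 0,"rz": 0,"hand": 0.0},
  ],
)

```text
time: 36.75
tool_pos: [0.5135, -0.0214, 0.1053]
ee_rot: [-1.573, 0.001, 1.509]
wrist_force: [1.0, -1.6, 3.1]
width: 0.0012
```

play_rows(
  steps=[
    {"x": 0,"y": 0,"z": -0.003,"rx": 0,"ry": 0,"rz": 0,"hand": 0.0},
    {"x": 0,"y": 0,"z": -0.003,"rx": 0,"ry": 0,"rz": 0,"hand": 0.0},
    {"x": 0,"y": 0,"z": 0,"rx": 0,"ry": 0,"rz": 0,"hand": 0.0},
  ],
)

```text
time: 37.12
tool_pos: [0.5135, -0.0209, 0.1026]
ee_rot: [-1.574, 0.0, 1.509]
wrist_force: [-4.9, -0.2, 18.5]
width: 0.0005
```

Run:
```python
from h import *
o=robot.get_obs(); print(o['tool_pos'],o['wrist_force'])
for n in('side','top'):
    s=view(n,n[0]+'19',(230,140,350,240),6); padcmp(n,s,.08,.25)
```

```text
[ 0.51350346 -0.02094972  0.10263974] [-4.89929064 -0.17986776 18.45284378]
side nominal [0.075 0.04 ] need shift in case axes mm [-0.2  2.3] z 0.1088
side nominal [ 0.075 -0.04 ] need shift in case axes mm [1.  2.7] z 0.1154
side nominal [-0.075 -0.04 ] need shift in case axes mm [0.3 2.3] z 0.1076
top nominal [0.075 0.04 ] need shift in case axes mm [0.7 1. ] z 0.1107
top nominal [ 0.075 -0.04 ] need shift in case axes mm [0.9 1.1] z 0.1158
```

View pics/s19.png

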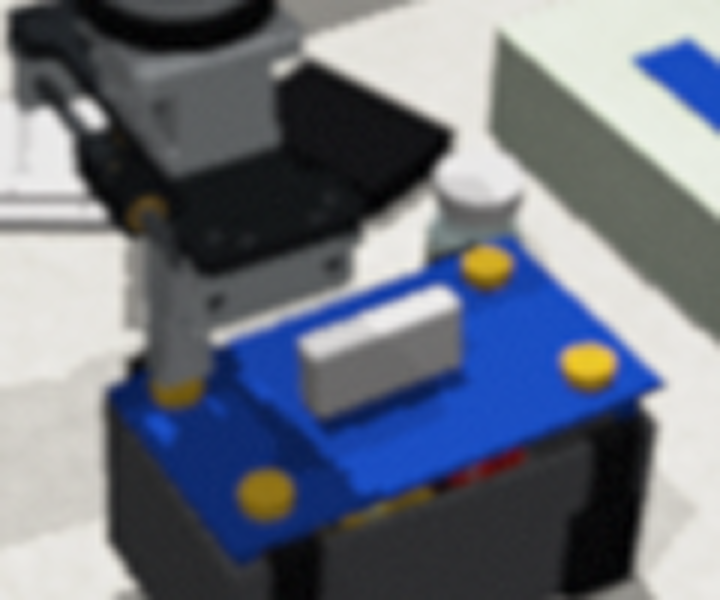

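play_rows(
  steps=[
    {"x": 0,"y": 0,"z": 0.025,"rx": 0,"ry": 0,"rz": 0,"hand": 0.0},
    {"x": -0.0026,"y": -0.04,"z": 0,"rx": 0,"ry": 0,"rz": 0,"hand": 0.0},
    {"x": -0.0026,"y": -0.04,"z": 0,"rx": 0,"ry": 0,"rz": 0,"hand": 0.0},
    {"x": 0,"y": 0,"z": 0,"rx": 0,"ry": 0,"rz": 0,"hand": 0.0},
    {"x": 0,"y": 0,"z": -0.015,"rx": 0,"ry": 0,"rz": 0,"hand": 0.0},
    {"x": 0,"y": 0,"z": -0.007,"rx": 0,"ry": 0,"rz": 0,"hand": 0.0},
    {"x": 0,"y": 0,"z": -0.003,"rx": 0,"ry": 0,"rz": 0,"hand": 0.0},
    {"x": 0,"y": 0,"z": 0,"rx": 0,"ry": 0,"rz": 0,"hand": 0.0},
  ],
)

```text
time: 38.22
tool_pos: [0.5071, -0.0997, 0.1015]
ee_rot: [-1.571, 0.0, 1.511]
wrist_force: [-6.3, 0.4, 15.9]
width: 0.0003
```

Run:
```python
from h import *
o=robot.get_obs(); print(o['tool_pos'],o['wrist_force'])
for n in('side','top'):
    s=view(n,n[0]+'20',(230,140,350,240),6); padcmp(n,s,.08,.25)
```

```text
[ 0.50710942 -0.09972981  0.10147266] [-6.25104933  0.40868749 15.91987885]
side nominal [0.075 0.04 ] need shift in case axes mm [1.2 3.5] z 0.1091
side nominal [-0.075  0.04 ] need shift in case axes mm [-1.1  0.8] z 0.0993
side nominal [ 0.075 -0.04 ] need shift in case axes mm [0.9 3. ] z 0.1083
top nominal [0.075 0.04 ] need shift in case axes mm [0.4 1.2] z 0.1097
top nominal [ 0.075 -0.04 ] need shift in case axes mm [0.5 1.5] z 0.1096
```

View pics/s20.png

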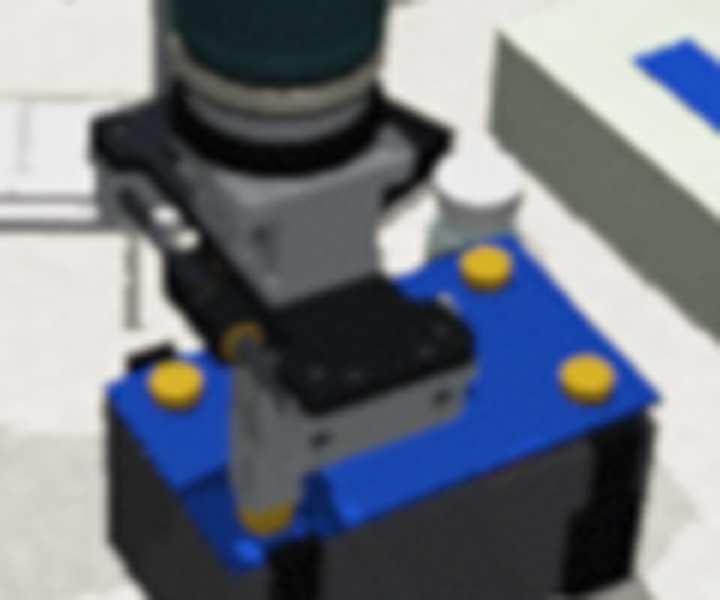

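play_rows(
  steps=[
    {"x": 0,"y": 0,"z": 0.03,"rx": 0,"ry": 0,"rz": 0,"hand": 0.0},
    {"x": 0.05,"y": -0.0033,"z": 0,"rx": 0,"ry": 0,"rz": 0,"hand": 0.0},
    {"x": 0.05,"y": -0.0033,"z": 0,"rx": 0,"ry": 0,"rz": 0,"hand": 0.0},
    {"x": 0.0496,"y": -0.0033,"z": 0,"rx": 0,"ry": 0,"rz": 0,"hand": 0.0},
    {"x": 0,"y": 0,"z": 0,"rx": 0,"ry": 0,"rz": 0,"hand": 0.0},
    {"x": 0,"y": 0,"z": -0.015,"rx": 0,"ry": 0,"rz": 0,"hand": 0.0},
    {"x": 0,"y": 0,"z": 0,"rx": 0,"ry": 0,"rz": 0,"hand": 0.0},
  ],
)

```text
time: 39.2
tool_pos: [0.6551, -0.1098, 0.1119]
ee_rot: [-1.568, -0.001, 1.509]
wrist_force: [0.6, -1.0, -0.7]
width: 0.0008
```

play_rows(
  steps=[
    {"x": 0.002,"y": -0.001,"z": -0.006,"rx": 0,"ry": 0,"rz": 0,"hand": 0.0},
    {"x": 0,"y": 0,"z": -0.005,"rx": 0,"ry": 0,"rz": 0,"hand": 0.0},
    {"x": 0,"y": 0,"z": -0.004,"rx": 0,"ry": 0,"rz": 0,"hand": 0.0},
    {"x": 0,"y": 0,"z": 0,"rx": 0,"ry": 0,"rz": 0,"hand": 0.0},
  ],
)

```text
time: 39.7
tool_pos: [0.6589, -0.1119, 0.1003]
ee_rot: [-1.572, 0.0, 1.509]
wrist_force: [-2.5, 0.7, 5.9]
width: 0.0005
```

Run:
```python
from h import *
o=robot.get_obs(); print(o['tool_pos'],o['wrist_force'])
for n in('side','top'):
    s=view(n,n[0]+'21',(230,140,350,240),6); padcmp(n,s,.08,.25)
```

```text
[ 0.65888814 -0.11185056  0.10031709] [-2.46391287  0.69860385  5.87489519]
side nominal [0.075 0.04 ] need shift in case axes mm [-0.6  2.6] z 0.0987
side nominal [-0.075  0.04 ] need shift in case axes mm [-1.4  1.9] z 0.0987
side nominal [-0.075 -0.04 ] need shift in case axes mm [-1.1  3. ] z 0.0987
```

View pics/s21.png

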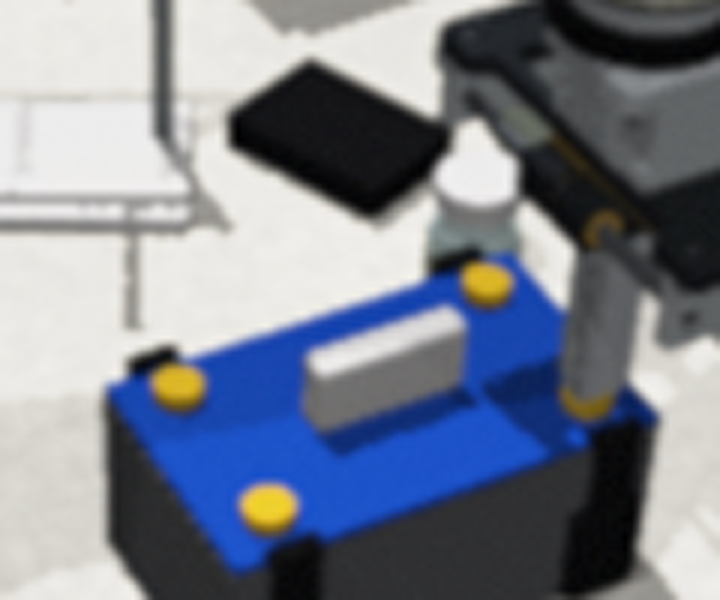

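play_rows(
  steps=[
    {"x": 0,"y": 0,"z": -0.002,"rx": 0,"ry": 0,"rz": 0,"hand": 0.0},
    {"x": 0,"y": 0,"z": 0.03,"rx": 0,"ry": 0,"rz": 0,"hand": 0.0},
    {"x": 0.0022,"y": 0.04,"z": 0,"rx": 0,"ry": 0,"rz": 0,"hand": 0.0},
    {"x": 0.002,"y": 0.04,"z": 0,"rx": 0,"ry": 0,"rz": 0,"hand": 0.0},
    {"x": 0,"y": 0,"z": 0,"rx": 0,"ry": 0,"rz": 0,"hand": 0.0},
    {"x": 0,"y": 0,"z": -0.02,"rx": 0,"ry": 0,"rz": 0,"hand": 0.0},
    {"x": 0,"y": 0,"z": -0.01,"rx": 0,"ry": 0,"rz": 0,"hand": 0.0},
    {"x": 0,"y": 0,"z": 0,"rx": 0,"ry": 0,"rz": 0,"hand": 0.0},
  ],
)

```text
time: 40.8
tool_pos: [0.6629, -0.0327, 0.1002]
ee_rot: [-1.572, -0.0, 1.507]
wrist_force: [-6.7, 2.1, 15.5]
width: 0.0006
```

play_rows(
  steps=[
    {"x": 0,"y": 0,"z": 0.04,"rx": 0,"ry": 0,"rz": 0,"hand": 0.0},
    {"x": 0,"y": 0,"z": 0.06,"rx": 0,"ry": 0,"rz": 0,"hand": 0.0},
    {"x": -0.05,"y": 0.03,"z": 0.01,"rx": 0,"ry": 0,"rz": 0,"hand": 0.0},
    {"x": -0.05,"y": 0.03,"z": 0,"rx": 0,"ry": 0,"rz": 0,"hand": 0.0},
    {"x": -0.05,"y": 0.03,"z": 0,"rx": 0,"ry": 0,"rz": 0,"hand": 0.0},
    {"x": -0.05,"y": 0.03,"z": 0,"rx": 0,"ry": 0,"rz": 0,"hand": 0.0},
    {"x": -0.04,"y": 0.03,"z": 0,"rx": 0,"ry": 0,"rz": 0,"hand": 0.0},
    {"x": 0,"y": 0,"z": 0,"rx": 0,"ry": 0,"rz": 0,"hand": 0.0},
  ],
)

```text
time: 41.8
tool_pos: [0.4212, 0.1186, 0.2055]
ee_rot: [-1.57, 0.0, 1.511]
wrist_force: [0.7, -0.4, 0.8]
width: 0.0004
```

Run:
```python
from h import *
o=robot.get_obs(); print(o['tool_pos'],o['wrist_force'])
for n in('side','top'):
    s=snapshot(n); save(s,n+'22'); padcmp(n,s,.08,.25)
```

```text
[0.42123376 0.11863219 0.20552524] [ 0.6576721  -0.39502607  0.78335294]
side nominal [0.075 0.04 ] need shift in case axes mm [-0.9  1.7] z 0.0986
side nominal [-0.075  0.04 ] need shift in case axes mm [-1.5  1.6] z 0.0988
side nominal [ 0.075 -0.04 ] need shift in case axes mm [-0.4  2.4] z 0.0986
side nominal [-0.075 -0.04 ] need shift in case axes mm [-0.6  3.5] z 0.099
top nominal [0.075 0.04 ] need shift in case axes mm [-0.6  1.4] z 0.1002
top nominal [ 0.075 -0.04 ] need shift in case axes mm [-0.6  1. ] z 0.1002
top nominal [-0.075  0.04 ] need shift in case axes mm [-1.4  2.1] z 0.0999
top nominal [-0.075 -0.04 ] need shift in case axes mm [-1.3  1.2] z 0.0998
```

View pics/side22.png

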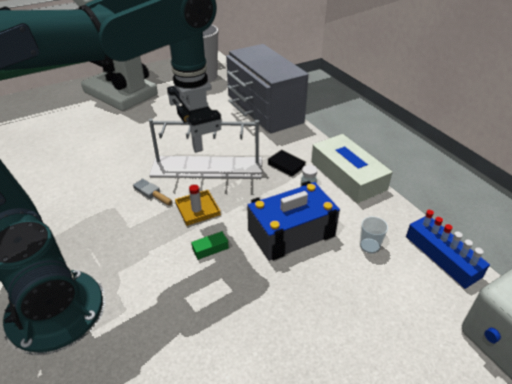

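View pics/top22.png

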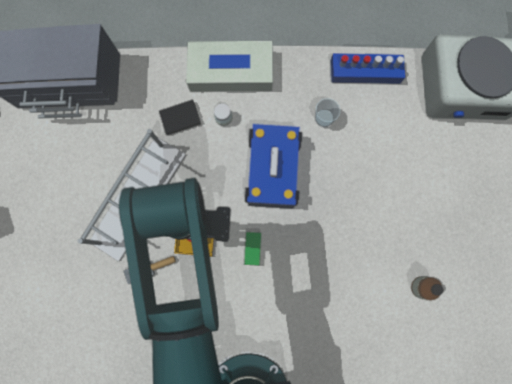

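```bash
python3 -c "
from h import *
print(workorder.close_job())"
```

```text
the job is handed in; nothing more can be done
None
```

The job is done and handed in at about 42 s of robot time. The canister stands in the yellow tray, the three baskets that were present (orange, yellow, red) are in the case, and the cover is clipped home.

**Last checks**
- **Cover:** the four press pads read 98.6–100.2 mm above the bench in both cameras, against 100 mm fully home. All the clips are sprung over its edge. The centre is about 1–2.5 mm off the case centre, within the 6 mm limit, and nothing showed it being knocked aside.
- **Canister:** it stands upright in the tray in the last side view.
- **Baskets:** all three stood upright in the case in the last pictures before the cover went on, so that is when I last saw them. The green basket was absent.
- **Other things on the bench:** they look unmoved; I judged this by eye rather than measuring it. The arm was clear of everything when I handed in.

**What differed from plan**
- **Basket positions:** the baskets hung about 29° askew on their pegs, so orange and yellow stand turned by that much in the case. I placed the baskets at about x = -65, +3 and +56 mm instead of exactly on the marked bays.
- **Camera disagreement:** the two cameras differed by about 2 mm throughout, so I averaged them or measured relative positions within one view.

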